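# Release the tank cover's hidden clips with the rod

## Task

Release both hidden clips of the tank cover: take the red-handled rod and push it down through the yellow guide slot of the jig and into each clip's slot until the tab is fully down, turning the cover by its black bar so that each clip in turn stands under the guide (either clip first). Then hang the rod upright back in the hole of its blue stand, and put all the red caps and white offcuts lying on the bench into the grey scrap bin (at any time). Leave the valve, the brass coupling and the spanner where they are.

Things in the scene. Friction and masses are not known exactly. Their poses are not given: they have to be found in the camera images.
- guide (a point): centre of the guide slot, on the top face (102 mm above the bench) of the fixed yellow guide plate; x points radially outward from the turning axis, which is 98 mm away along -x; z up. Plate 5 mm thick, 50 mm radially, 62 mm tangentially; slot 16 mm wide (x), 26 mm long (y). Clip housings pass 8 mm below the plate.
- jig: fixed green jig base, origin at bench level on the turning axis, x towards the guide. Round, 244 mm diameter, 15 mm thick; the guide plate's yellow upright (10 mm thick, 62 mm wide) stands 125 to 135 mm from the axis along x, bench to plate.
- turn_bar (a point): middle of the black turning bar in the centre of the round steel tank cover (236 mm diameter, its top 55 mm above the bench); the point lies on the turning axis, 102 mm above the bench. The bar is 52 mm long (this point's x), 16 mm thick (y) and its top is 13 mm above the point; below the point it goes on down to the cover. z up.
- drum (a joint): angle of the tank cover on the jig, rad, positive anticlockwise seen from above, range -1.1 to 1.1. At 0 the bar's x axis points at the guide slot. Stiff: about 0.2 N m of friction, stays where it is left.
- slot_a (a point): centre of the mouth of the slot in the top of white clip housing A (36 mm radially, 44 tangentially, 34 tall) on the tank cover, 98 mm from the turning axis, 89 mm above the bench. Slot 16 mm wide radially, 24 mm long. The hidden clip tab fills its bottom, 20 mm below the mouth when latched. Axes are those of the cover, z up. Under the guide when joint drum reads -0.65 rad.
- slot_b (a point): centre of the mouth of the slot in the top of white clip housing B (36 mm radially, 44 tangentially, 34 tall) on the tank cover, 98 mm from the turning axis, 89 mm above the bench. Slot 16 mm wide radially, 24 mm long. The hidden clip tab fills its bottom, 20 mm below the mouth when latched. Axes are those of the cover, z up. Under the guide when joint drum reads +0.65 rad.
- clip_a (a joint): hidden orange clip tab at the bottom of slot A: 0 latched, 0.010 m fully pressed (released). It slides straight down against about 4 N of friction and stays where it is left. A small orange flag on the housing's outer side goes down with it.
- clip_b (a joint): hidden orange clip tab at the bottom of slot B: 0 latched, 0.010 m fully pressed (released). It slides straight down against about 4 N of friction and stays where it is left. A small orange flag on the housing's outer side goes down with it.
- rod_grip (a point): middle of the red handle of the loose release rod: square bar 24 x 24 mm, 55 mm tall, sides along x and y; z up, away from the tip. Below it a steel collar 32 mm diameter, 5 mm thick, then a shaft 9 mm diameter, 80 mm long; the tip is 112.5 mm below this point. About 120 g. Starts hanging upright in the stand's hole, collar on the stand's top.
- rod_tip (a point): end of the shaft of the release rod, on its axis; axes as rod_grip
- stand_hole (a point): centre of the 17 mm round hole in the top plate (70 x 70 mm, 8 mm thick) of the fixed blue rod stand; the point is level with the plate's top, 95 mm above the bench; below it the stand is open for 87 mm. When stored, rod_grip is 32.5 mm above this point.
- scrap_bin_in (a point): centre of the inner floor of the fixed grey open scrap bin, outside 140 x 140 mm along its x and y, walls 4 mm thick, rim 55 mm above the bench; z up
- cap_1_mid (a point): red plastic thread-protector cap, scrap: 31 mm diameter for the lowest 7 mm, 27 mm above, 24 mm tall, about 25 g, standing loose on the bench; the point is its centre, half-way up, z its axis. May be absent.
- cap_2_mid (a point): red plastic thread-protector cap, scrap: 31 mm diameter for the lowest 7 mm, 27 mm above, 24 mm tall, about 25 g, standing loose on the bench; the point is its centre, half-way up, z its axis. May be absent.
- offcut_1_mid (a point): white plastic block offcut, scrap: 32 mm (its x) by 24 mm (y) by 24 mm tall, about 30 g, lying loose on the bench; the point is its centre. May be absent.
- offcut_2_mid (a point): white plastic block offcut, scrap: 32 mm (its x) by 24 mm (y) by 24 mm tall, about 30 g, lying loose on the bench; the point is its centre. May be absent.
- valve: bystander: brass valve with a white actuator box on top, 75 x 50 x 88 mm, origin under its centre
- coupling: bystander: brass coupling, about 30 mm across and 42 mm tall, origin under its centre (good stock, not scrap)
- spanner: bystander: steel spanner lying flat, along its x

How it is judged (in metres and radians):
On the way, in this order (a step that is already met when the one before it is completed fails the run):
1. one clip (either) is pressed down with the rod through the guide slot (((value of joint clip_a above 0.008 m and horizontal distance between slot_a and guide below 0.012 m and horizontal distance between rod_tip and slot_a below 0.012 m and z of rod_tip in the frame of guide below -0.02 m) or (value of joint clip_b above 0.008 m and horizontal distance between slot_b and guide below 0.012 m and horizontal distance between rod_tip and slot_b below 0.012 m and z of rod_tip in the frame of guide below -0.02 m))), for 0.05 s.
2. both clips are down, the last one pressed with the rod through the guide slot (value of joint each of clip_a, clip_b above 0.008 m and ((value of joint clip_a above 0.008 m and horizontal distance between slot_a and guide below 0.012 m and horizontal distance between rod_tip and slot_a below 0.012 m and z of rod_tip in the frame of guide below -0.02 m) or (value of joint clip_b above 0.008 m and horizontal distance between slot_b and guide below 0.012 m and horizontal distance between rod_tip and slot_b below 0.012 m and z of rod_tip in the frame of guide below -0.02 m))), for 0.05 s.
At the end, for the whole second after the job is handed in: both clips pressed at least 8 mm (of 10); the rod hangs in the stand's hole, within 12 mm of its centre, upright within 0.15 rad and its collar on the plate; the centre of every cap and offcut present is inside the scrap bin's walls, less than 50 mm above its floor (value of joint each of clip_a, clip_b above 0.008 m and horizontal distance between rod_grip and stand_hole below 0.012 m and z of rod_grip in the frame of stand_hole between 0.026 and 0.039 m and angle between rod_grip's own z axis and vertical below 0.15 rad and x of cap_1_mid in the frame of scrap_bin_in between -0.066 and 0.066 m and y of cap_1_mid in the frame of scrap_bin_in between -0.066 and 0.066 m and z of cap_1_mid in the frame of scrap_bin_in between -0.01 and 0.05 m and x of cap_2_mid in the frame of scrap_bin_in between -0.066 and 0.066 m and y of cap_2_mid in the frame of scrap_bin_in between -0.066 and 0.066 m and z of cap_2_mid in the frame of scrap_bin_in between -0.01 and 0.05 m and x of offcut_1_mid in the frame of scrap_bin_in between -0.066 and 0.066 m and y of offcut_1_mid in the frame of scrap_bin_in between -0.066 and 0.066 m and z of offcut_1_mid in the frame of scrap_bin_in between -0.01 and 0.05 m and x of offcut_2_mid in the frame of scrap_bin_in between -0.066 and 0.066 m and y of offcut_2_mid in the frame of scrap_bin_in between -0.066 and 0.066 m and z of offcut_2_mid in the frame of scrap_bin_in between -0.01 and 0.05 m); the robot touches nothing.
It fails at once if valve is shifted more than 30 mm (distance of valve from where it was at the start of the episode above 0.03 m).
It fails at once if coupling is shifted more than 30 mm (distance of coupling from where it was at the start of the episode above 0.03 m).
It fails at once if spanner is shifted more than 30 mm (distance of spanner from where it was at the start of the episode above 0.03 m).
It fails at once if the rod is pushed into slot A while that slot is not under the guide (z of rod_tip in the frame of slot_a below -0.008 m and horizontal distance between rod_tip and slot_a below 0.012 m and horizontal distance between slot_a and guide above 0.014 m).
It fails at once if the rod is pushed into slot B while that slot is not under the guide (z of rod_tip in the frame of slot_b below -0.008 m and horizontal distance between rod_tip and slot_b below 0.012 m and horizontal distance between slot_b and guide above 0.014 m).
Of cap_1, cap_2, offcut_1, offcut_2 only 2 to 4 are there at a start; the rules pass over those that are not, and their reading is None.
At some moment in a run one of cap_1, cap_2, offcut_1, offcut_2 may be knocked a few centimetres aside while the robot is not near it.
It also fails if it takes over 210 s, if anything falls off the work surface, if the arm or the gripper's body presses on something with over 40 N, if the wrist force passes 120 N, or if a joint passes its speed limit or range.

## Robot

A 6-joint arm with a two-finger parallel gripper is mounted at the origin on the work surface. World frame = base frame: x ahead of the robot, y to its left, z up, the work surface at z = 0. Lengths are in m, angles in degrees, forces in N, time in s.
With the tool pointing down it reaches from about 0.25 to 0.725 m from the base axis. Payload 9.7 kg.
Tool frame: the origin (TCP) lies at the very end of the fingers, on their centre line; the grasp point (between the pads) lies 19 mm behind it; z points along the fingers, y is the line along which they close (so a half turn about z gives the same grasp; the last joint's range is limited). The gripper opens to 85 mm and grips with 20 to 120 N. Pads are 22 mm wide; open, the fingers measure 114 mm over their backs; the gripper's body (76 mm by 85 mm) begins 54 mm behind the grasp point. The pads swing forward as they close: fully open they stand 13 mm farther back than shut.
Start: joints at [-69.5, 4.979, 10.078, 95.1, 0, 90], TCP at [0.193, -0.515, 0.2] pointing down, gripper open.
Joint ranges: [-179.16, 179.16], [-48.56, 103.87], [-65.8, 70.77], [-126.05, 130.52], [-82.76, 87.17], [-180, 180]. Speed limits (degrees/s): [127.2, 127.2, 147.25, 180, 180, 180].

## Interface

Orientations are given as [roll, pitch, yaw] about the fixed x, y, z axes, in that order (R = Rz(yaw) Ry(pitch) Rx(roll)).
In Python, from workcell import bot gives the robot as it stands.
- The arm moves only by the tool arm_command, never from a script. Its argument "series" is a list of rows, each a list of 4 numbers: the shift along the tool's x, y, z in m, then the turn about the tool's z in rad. A call has exactly 5 rows; each row is the pose to reach, as a shift and turn from the pose commanded when the call began, along the tool's axes at that moment; what a row does not reach only later rows make up. A row lasts 1/10 s, in which the tool goes at most 50 mm and 8.59 degrees, less where a joint would pass 70% of its speed; a pose out of reach is approached as far as the arm can. A call with a gripper value outside its range is refused whole. "hand" is the finger opening in m, from 0 to 0.0854, set as the call begins (left out, the last holds). The fingers move at their own pace and stop on an object; "grip_force" is the grip in N (left out, the last holds). Time passes only in rows, so rows that repeat a pose let the fingers close, or fill a call up. It gives the time, the measured TCP pose, the force, the opening and the grip force at its end, in the units of the state.
- bot.get_obs(): the state, without advancing time (a new reading comes with each control period).
- bot.camera(name): name is "scene" or "top" or "wrist"; returns a dict with "color" (384x512x3 uint8, blue, green, red), "camera_matrix" (3x3 intrinsics, pixels), "xyz" and "orientation" of the camera in the world; the wrist camera has in their place "T_tool_cam" (4x4, takes a point from camera to tool coordinates, whose origin is the TCP and whose axes are the flange's). Camera axes: x right, y up, looking along -z (the intrinsics and any distortion apply to the point x, -y, -z); pixel columns grow to the right and rows downward; lengths in m; the calibration is good to about 2 mm. A picture is of the moment at which its call begins: read the wrist's pose just before it. There is no depth.
- bot.job_done(): hands the job in; it is judged then, once.
Trained networks look in the newest picture that a camera, given by its name, has taken for a name from the list of things; names that differ only in an ending like _2 or _b are one class to them, and where a whole thing is asked for, a point or a joint stands for the part that bears it (a point fixed in the world has none). Each returns a list of dicts, best first, with "confidence" (0 to 1); they miss things now and then, are a little off and sometimes report something else, mostly with a low value. They report only what shows in the picture. A call takes as long as a camera call.
- bot.find_in(camera, target): "location" ([column, row] in pixels, amid what is visible of it).
- bot.mark_of(camera, target): "location" ([column, row] in pixels: a listed point, or the origin of a listed thing).
The state is a dict: "time": time; "q": joint angles; "qd": joint speeds; "joint_efforts": joint torques, N m; "ee_pos": TCP position; "tcp_rot": TCP orientation; "wrist_force": force on the tool from outside, world axes, zero at the start; "torque": the same for the moment, N m; "opening": finger opening in m; "grasp_force": force on a finger pad.
Only numpy, scipy, OpenCV 4.12 (cv2) and the standard library are available. Lean on these libraries where they do the work, as an engineer would, in place of code of your own. Each camera call takes 0.05 s, during which the arm holds its last target. There are 200 camera calls.

## Working session

There is one attempt and no reset: what is moved stays moved. The work goes in short steps, Python scripts to look and compute and a tool call to move; the robot and the scene stay as the last step left them, time stands still between calls to the robot, and variables do not carry over. Pictures are saved under pics/ and viewed, at most 14 in all, crops included, and the job is handed in when it is done.

Besides the shell and the picture viewer there is one more tool, called after ">>>" in YAML: its name, and indented under it one key for each argument. arm_command: Moves the arm, as the interface text tells. Its arguments: {"type":"object","properties":{"series":{"type":"array"},"hand":{"type":"number"},"grip_force":{"type":"number"}},"required":["series"]}

```bash
mkdir -p pics
cat > h.py <<'E'
import numpy as np, cv2
from scipy.spatial.transform import Rotation as R
from workcell import bot
def cam(n):
    o=bot.get_obs(); c=bot.camera(n); return o,c
def pose(o,c):
    if 'T_tool_cam' in c:
        T=np.eye(4);T[:3,:3]=R.from_euler('xyz',o['tcp_rot'],degrees=True).as_matrix();T[:3,3]=o['ee_pos']
        return T@np.array(c['T_tool_cam'])
    T=np.eye(4);r=np.array(c['orientation'],float)
    T[:3,:3]=r if r.shape==(3,3) else R.from_euler('xyz',r,degrees=True).as_matrix();T[:3,3]=c['xyz'];return T
def world(o,c,px,z):
    T=pose(o,c);K=np.array(c['camera_matrix']);d=np.linalg.solve(K,[px[0],px[1],1.]);d=T[:3,:3]@[d[0],-d[1],-d[2]]
    return T[:3,3]+d*(z-T[2,3])/d[2]
def proj(o,c,p):
    T=pose(o,c);K=np.array(c['camera_matrix']);q=T[:3,:3].T@(np.array(p)-T[:3,3]);u=K@[q[0],-q[1],-q[2]];return u[:2]/u[2]
def tool(p,yaw=None):
    o=bot.get_obs();M=R.from_euler('xyz',o['tcp_rot'],degrees=True).as_matrix();return np.round(M.T@(np.array(p)-o['ee_pos']),4)
E
python3 - <<'E'
from h import *
np.set_printoptions(precision=4,suppress=True)
print(bot.get_obs())
ht=dict(guide=.102,turn_bar=.102,slot_a=.089,rod_grip=.1275,stand_hole=.095,scrap_bin_in=.004,cap_1_mid=.012,offcut_1_mid=.012,valve=0,coupling=0,spanner=0,jig=0)
ims=[]
for n in['top','scene']:
    o,c=cam(n);cv2.imwrite(f'pics/{n}0.png',c['color']);print(n,{k:v for k,v in c.items() if k!='color'})
    for t,z in ht.items():
        for d in bot.mark_of(n,t):
            if d['confidence']>.3: print(t,np.round(d['confidence'],2),np.round(d['location']),world(o,c,d['location'],z)[:2])
E
```

```text
{'time': 0.0, 'q': array([-69.4995,   5.012 ,  10.0344,  95.101 ,  -0.001 ,  90.0004]), 'qd': array([-0.0133, -0.0157,  0.0396, -0.0628, -0.0752,  0.0617]), 'joint_efforts': array([ -0.0018, -52.0388,  46.4802,   0.0162,  -0.0002,   0.    ]), 'ee_pos': array([ 0.1925, -0.5149,  0.199 ]), 'tcp_rot': array([-179.9213,    0.001 ,   20.5001]), 'wrist_force': array([-0.147 , -0.6477, -0.3227]), 'torque': array([-0.0126, -0.0285, -0.0295]), 'grasp_force': 0.0, 'opening': 0.08523606225708089}
top {'camera_matrix': array([[390.6744,   0.    , 255.8994],
       [  0.    , 390.6744, 191.9157],
       [  0.    ,   0.    ,   1.    ]]), 'xyz': array([0.5136, 0.0503, 1.1781]), 'orientation': array([  5.8225,   0.3565, -88.4212])}
guide 0.9 [202. 199.] [0.5994 0.2079]
turn_bar 0.92 [210. 227.] [0.5232 0.1819]
slot_a 0.95 [183. 208.] [0.5743 0.2619]
slot_a 0.68 [223. 202.] [0.5928 0.1501]
rod_grip 0.56 [379. 187.] [ 0.6419 -0.2715]
stand_hole 0.89 [379. 191.] [ 0.6353 -0.2831]
stand_hole 0.58 [226. 201.] [0.5956 0.1436]
scrap_bin_in 0.85 [384. 258.] [ 0.4479 -0.3235]
scrap_bin_in 0.64 [317. 257.] [ 
[... 692 characters left out ...]
[0.5683 0.264 ]
rod_grip 0.82 [166. 152.] [ 0.6486 -0.2659]
rod_grip 0.39 [278. 221.] [0.6439 0.1825]
stand_hole 0.84 [168. 158.] [ 0.6334 -0.2809]
scrap_bin_in 0.72 [210. 162.] [ 0.4525 -0.3175]
cap_1_mid 0.57 [198. 255.] [0.7691 0.0484]
cap_1_mid 0.48 [248. 199.] [ 0.5165 -0.0537]
offcut_1_mid 0.67 [317. 209.] [0.4017 0.1126]
offcut_1_mid 0.54 [209. 217.] [ 0.656  -0.0556]
offcut_1_mid 0.54 [168. 150.] [ 0.5166 -0.478 ]
valve 0.94 [344. 330.] [0.6757 0.4077]
valve 0.64 [315. 210.] [0.3952 0.1008]
valve 0.44 [298. 230.] [0.5047 0.1318]
coupling 0.54 [168. 230.] [ 0.7641 -0.0951]
spanner 0.62 [199. 257.] [0.7646 0.044 ]
jig 0.9 [312. 238.] [0.5018 0.1789]
jig 0.32 [324. 240.] [0.4848 0.205 ]
```

View pics/top0.png

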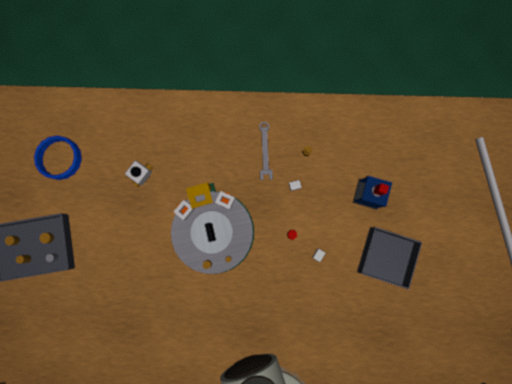

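View pics/scene0.png

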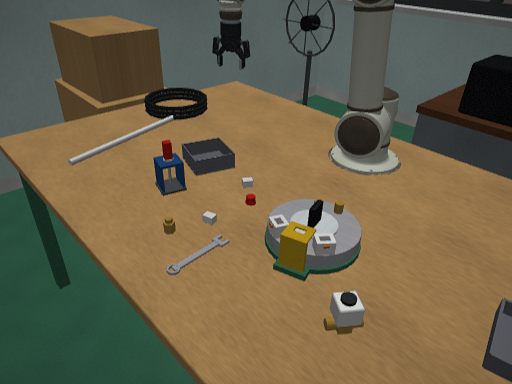

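>>> arm_command:
  series:
    - [0.19, -0.12, -0.04, 0]
    - [0.19, -0.12, -0.04, 0]
    - [0.19, -0.12, -0.04, 0]
    - [0.19, -0.12, -0.04, 0]
    - [0.19, -0.12, -0.04, 0]
  hand: 0.06
  grip_force: 30

```text
time: 1.8
ee_pos: [0.33, -0.3338, 0.2408]
tcp_rot: [179.9, -0.1, 20.6]
wrist_force: [0.7, -1.3, -0.1]
opening: 0.0601
grasp_force: 0.0
```

>>> arm_command:
  series:
    - [0.2, -0.13, -0.03, 0]
    - [0.2, -0.13, -0.03, 0]
    - [0.2, -0.13, -0.03, 0]
    - [0.2, -0.13, -0.03, 0]
    - [0.2, -0.13, -0.03, 0]

```text
time: 2.3
ee_pos: [0.4715, -0.1421, 0.2702]
tcp_rot: [180.0, -0.0, 20.6]
wrist_force: [-0.2, -0.9, -0.0]
opening: 0.0596
grasp_force: 0.0
```

```bash
cat > look.py <<'E'
from h import *
import sys
np.set_printoptions(precision=4,suppress=True)
ht=dict(guide=.102,turn_bar=.102,slot_a=.089,rod_grip=.1275,rod_tip=.015,stand_hole=.095,scrap_bin_in=.004,cap_1_mid=.012,offcut_1_mid=.012,valve=0,coupling=0,spanner=0,jig=0)
o,c=cam('wrist');cv2.imwrite('pics/'+sys.argv[1]+'.png',c['color'])
print('tcp',o['ee_pos'],o['tcp_rot'],o['opening'],o['time'])
for t in sys.argv[2:]:
    for d in bot.mark_of('wrist',t):
        if d['confidence']>.3: print(t,round(d['confidence'],2),np.round(d['location']),world(o,c,d['location'],ht[t])[:2])
E
python3 look.py w1 cap_1_mid offcut_1_mid scrap_bin_in stand_hole rod_grip turn_bar
python3 -c "
from h import *
c=bot.camera('wrist');print(c['T_tool_cam'],c['camera_matrix'])"
```

```text
tcp [ 0.4715 -0.1421  0.2702] [179.9822  -0.0416  20.5547] 0.05963729817464984 2.3
cap_1_mid 0.84 [203.  97.] [ 0.5123 -0.0533]
scrap_bin_in 0.79 [367. 205.] [ 0.4506 -0.329 ]
stand_hole 0.9 [436.  62.] [ 0.6365 -0.2798]
rod_grip 0.64 [456.  58.] [ 0.6381 -0.2798]
[[ 3.63428747e-04  9.50688759e-01  3.10146337e-01  8.03071365e-02]
 [ 9.99999910e-01 -2.77715592e-04 -3.20518447e-04  2.91723682e-04]
 [-2.18580811e-04  3.10146426e-01 -9.50688775e-01 -1.75064955e-01]
 [ 0.00000000e+00  0.00000000e+00  0.00000000e+00  1.00000000e+00]] [[314.48073193   0.         255.50393916]
 [  0.         314.48073193 191.16014615]
 [  0.           0.           1.        ]]
```

View pics/w1.png

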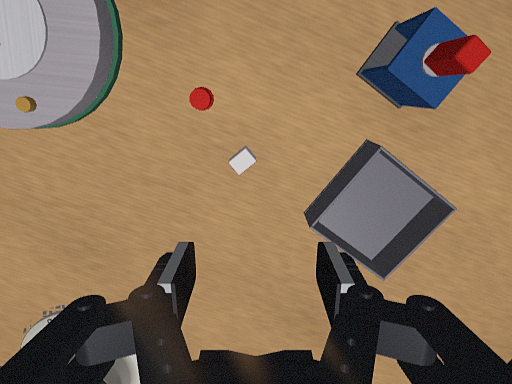

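```bash
cat >> h.py <<'E'
def rect(o,c,mask,near,z):
    """metric min-area rectangle (centre, sides, yaw of long side) of the mask blob nearest pixel `near`, on plane z"""
    cs=[k for k in cv2.findContours(mask.astype(np.uint8),cv2.RETR_EXTERNAL,cv2.CHAIN_APPROX_NONE)[0] if cv2.contourArea(k)>30]
    k=min(cs,key=lambda k:np.linalg.norm(k[:,0].mean(0)-near))[:,0]
    P=np.float32([world(o,c,p,z)[:2] for p in k.astype(float)])
    (x,y),(w,h),a=cv2.minAreaRect(P*1000)
    if w<h: w,h,a=h,w,a+90
    return np.array([x,y])/1000,(w,h),(a+90)%180-90
def white(c): return cv2.inRange(cv2.cvtColor(c['color'],cv2.COLOR_BGR2HSV),(0,0,140),(180,60,255))>0
def red(c):
    h=cv2.cvtColor(c['color'],cv2.COLOR_BGR2HSV); return ((h[...,0]<8)|(h[...,0]>172))&(h[...,1]>150)&(h[...,2]>60)
E
python3 - <<'E'
from h import *
o,c=cam('wrist')
print('off2',rect(o,c,white(c),(243,160),.024))
print('cap',rect(o,c,red(c),(201,98),.024))
m=np.array([world(o,c,p,.055)[:2] for p in [(305,212),(370,140),(456,208),(385,278)]]);print('bin',m,m.mean(0))
m=np.array([world(o,c,p,.095)[:2] for p in [(397,22),(437,8),(476,48),(434,108),(382,70)]]);print('stand',m)
m=np.array([world(o,c,p,.155)[:2] for p in [(455,51),(475,35),(491,53),(467,74)]]);print('rod top',m,m.mean(0))
for d in bot.mark_of('top','offcut_1_mid')[:4]: print(d)
E
```

```text
off2 (array([ 0.45192633, -0.12994751]), (31.50774383544922, 23.2093448638916), -30.448314666748047)
cap (array([ 0.51127402, -0.05291064]), (30.935697555541992, 26.981473922729492), -69.56991386413574)
bin [[ 0.42168582 -0.23405687]
 [ 0.53795492 -0.27163998]
 [ 0.49687496 -0.41961859]
 [ 0.36813808 -0.38164448]] [ 0.45616345 -0.32673998]
stand [[ 0.65339556 -0.22764432]
 [ 0.67807154 -0.25859381]
 [ 0.66044088 -0.31445181]
 [ 0.59366873 -0.30477618]
 [ 0.60829    -0.23445602]]
rod top [[ 0.63246009 -0.2653042 ]
 [ 0.64893113 -0.27440288]
 [ 0.64176572 -0.29474428]
 [ 0.62022726 -0.28476562]] [ 0.63584605 -0.27980425]
{'location': [294.6, 185.7], 'confidence': 0.44}
```

>>> arm_command:
  series:
    - [-0.014, -0.018, 0.04, 0.15]
    - [-0.014, -0.018, 0.08, 0.3]
    - [-0.014, -0.018, 0.12, 0.45]
    - [-0.014, -0.018, 0.16, 0.6]
    - [-0.014, -0.018, 0.2, 0.74]
  hand: 0.055

```text
time: 3.3
ee_pos: [0.4427, -0.1546, 0.0683]
tcp_rot: [-178.9, -0.0, -20.0]
wrist_force: [0.7, -0.1, 0.0]
opening: 0.0547
grasp_force: 0.0
```

>>> arm_command:
  series:
    - [0, 0, 0, 0.15]
    - [0, 0, 0, 0.15]
    - [0, 0, 0.03, 0.15]
    - [0, 0, 0.065, 0.15]
    - [0, 0, 0.065, 0.15]

```text
time: 3.8
ee_pos: [0.4239, -0.1878, 0.0015]
tcp_rot: [-177.3, 0.5, -25.7]
wrist_force: [-0.4, 0.2, 0.9]
opening: 0.0551
grasp_force: 0.0
```

>>> arm_command:
  series:
    - [0, 0, 0, 0]
    - [0, 0, 0, 0]
    - [0, 0, 0, 0]
    - [0, 0, 0, 0]
    - [0, 0, 0, 0]
  hand: 0.015

```text
time: 4.3
ee_pos: [0.4268, -0.1886, 0.0054]
tcp_rot: [-177.3, 0.2, -25.6]
wrist_force: [-0.1, 1.0, -0.5]
opening: 0.0152
grasp_force: 0.0
```

>>> arm_command:
  series:
    - [0, 0, -0.04, 0]
    - [0, 0, -0.08, 0]
    - [0, 0, -0.12, 0]
    - [0, 0, -0.12, 0]
    - [0, 0, -0.12, 0]

```text
time: 4.8
ee_pos: [0.4249, -0.1942, 0.1256]
tcp_rot: [-177.3, 0.1, -25.7]
wrist_force: [-0.3, -0.1, -0.2]
opening: 0.0151
grasp_force: 0.0
```

```bash
python3 -c "
from h import *
o=bot.get_obs();print(o)"
```

```text
{'time': 4.8, 'q': array([-26.42332888,  -7.11133179, -10.0692925 ,  87.17612247,
         2.74314414, 179.24124699]), 'qd': array([ 0.13164911,  0.91182646, -2.71326599, -0.69865176,  0.01596344,
        0.11223712]), 'joint_efforts': array([-7.14325486e-02, -4.12167156e+01,  4.96634102e+01,  2.73329448e-01,
        1.60412737e-01, -7.27768871e-03]), 'ee_pos': array([ 0.42485381, -0.1941953 ,  0.12561257]), 'tcp_rot': array([-1.77255322e+02,  9.77596444e-02, -2.56654443e+01]), 'wrist_force': array([-0.3124156 , -0.09111268, -0.22957455]), 'torque': array([-0.05353875,  0.05279428, -0.03008512]), 'grasp_force': 0.0, 'opening': 0.015113959076754434}
```

>>> arm_command:
  series:
    - [0, 0, 0, -0.745]
    - [0, 0, 0, -0.745]
    - [0, 0, 0, -0.745]
    - [0, 0, 0, -0.745]
    - [0, 0, 0, -0.745]
  hand: 0.055

```text
time: 5.3
ee_pos: [0.4236, -0.1935, 0.123]
tcp_rot: [-177.7, -1.6, 17.3]
wrist_force: [-0.6, -0.3, 0.4]
opening: 0.0548
grasp_force: 0.0
```

>>> arm_command:
  series:
    - [0, 0, 0, -0.745]
    - [0, 0, 0, -0.745]
    - [0, 0, 0, -0.745]
    - [0, 0, 0, -0.745]
    - [0, 0, 0, -0.745]

```text
time: 5.8
ee_pos: [0.4236, -0.1935, 0.123]
tcp_rot: [-179.4, -2.7, 60.0]
wrist_force: [-0.2, 0.2, -0.1]
opening: 0.0552
grasp_force: 0.0
```

>>> arm_command:
  series:
    - [0, 0, 0, -0.745]
    - [0, 0, 0, -0.745]
    - [0, 0, 0, -0.745]
    - [0, 0, 0, -0.745]
    - [0, 0, 0, -0.745]

```text
time: 6.3
ee_pos: [0.4236, -0.1935, 0.1231]
tcp_rot: [178.6, -2.4, 102.8]
wrist_force: [0.1, 0.4, -0.5]
opening: 0.0546
grasp_force: 0.0
```

>>> arm_command:
  series:
    - [0, 0, 0, -0.745]
    - [0, 0, 0, -0.745]
    - [0, 0, 0, -0.745]
    - [0, 0, 0, -0.745]
    - [0, 0, 0, -0.745]

```text
time: 6.8
ee_pos: [0.4236, -0.1935, 0.1231]
tcp_rot: [177.3, -0.8, 145.5]
wrist_force: [-0.2, 0.0, 0.7]
opening: 0.0548
grasp_force: 0.0
```

>>> arm_command:
  series:
    - [0, 0, 0, -0.745]
    - [0, 0, 0, -0.745]
    - [0, 0, 0, -0.745]
    - [0, 0, 0, -0.745]
    - [0, 0, 0, -0.745]

```text
time: 7.3
ee_pos: [0.4236, -0.1935, 0.123]
tcp_rot: [177.5, 1.2, -171.9]
wrist_force: [-0.1, -0.6, 0.3]
opening: 0.0547
grasp_force: 0.0
```

>>> arm_command:
  series:
    - [0, 0, 0, -0.745]
    - [0, 0, 0, -0.745]
    - [0, 0, 0, -0.745]
    - [0, 0, 0, -0.745]
    - [0, 0, 0, -0.745]

```text
time: 7.8
ee_pos: [0.4236, -0.1935, 0.1231]
tcp_rot: [179.0, 2.6, -129.2]
wrist_force: [-0.6, -0.6, -0.2]
opening: 0.0549
grasp_force: 0.0
```

>>> arm_command:
  series:
    - [0, 0, 0, -0.745]
    - [0, 0, 0, -0.745]
    - [0, 0, 0, -0.745]
    - [0, 0, 0, -0.745]
    - [0, 0, 0, -0.745]

```text
time: 8.3
ee_pos: [0.4236, -0.1935, 0.123]
tcp_rot: [-179.0, 2.6, -86.5]
wrist_force: [1.1, 0.1, -0.2]
opening: 0.0551
grasp_force: 0.0
```

>>> arm_command:
  series:
    - [0, 0, 0, -0.745]
    - [0, 0, 0, -0.745]
    - [0, 0, 0, -0.745]
    - [0, 0, 0, -0.745]
    - [0, 0, 0, -0.745]

```text
time: 8.8
ee_pos: [0.4236, -0.1935, 0.1231]
tcp_rot: [-177.5, 1.2, -43.8]
wrist_force: [-0.7, -0.0, -1.3]
opening: 0.0551
grasp_force: 0.0
```

>>> arm_command:
  series:
    - [0, 0, 0, -0.15]
    - [0, 0, 0, -0.3]
    - [0, 0, 0, -0.4]
    - [0, 0, 0, -0.4]
    - [0, 0, 0, -0.4]

```text
time: 9.3
ee_pos: [0.4328, -0.1724, 0.1235]
tcp_rot: [-178.2, 0.1, -23.0]
wrist_force: [-0.2, -0.7, -0.5]
opening: 0.0548
grasp_force: 0.0
```

>>> arm_command:
  series:
    - [0, 0, 0, -0.08]
    - [0, 0, 0, -0.08]
    - [0, 0, 0, -0.08]
    - [0, 0, 0, -0.08]
    - [0, 0, 0, -0.08]

```text
time: 9.8
ee_pos: [0.4398, -0.1548, 0.1244]
tcp_rot: [-179.1, -0.1, -20.0]
wrist_force: [0.0, -0.2, -0.2]
opening: 0.0552
grasp_force: 0.0
```

>>> arm_command:
  series:
    - [0, 0, 0, -0.08]
    - [0, 0, 0, -0.08]
    - [0, 0, 0, -0.08]
    - [0, 0, 0, -0.08]
    - [0, 0, 0, -0.08]

```text
time: 10.3
ee_pos: [0.4457, -0.1356, 0.1246]
tcp_rot: [180.0, -0.2, -17.0]
wrist_force: [-0.9, 0.8, -0.7]
opening: 0.055
grasp_force: 0.0
```

>>> arm_command:
  series:
    - [0.004, -0.007, 0, 0.12]
    - [0.004, -0.007, 0, 0.23]
    - [0.004, -0.007, 0.04, 0.23]
    - [0.004, -0.007, 0.08, 0.23]
    - [0.004, -0.007, 0.119, 0.23]

```text
time: 10.8
ee_pos: [0.4519, -0.1301, 0.0043]
tcp_rot: [-180.0, -0.2, -30.1]
wrist_force: [0.6, -0.7, -0.7]
opening: 0.0549
grasp_force: 0.0
```

>>> arm_command:
  series:
    - [0, 0, 0, 0]
    - [0, 0, 0, 0]
    - [0, 0, 0, 0]
    - [0, 0, 0, 0]
    - [0, 0, 0, 0]
  hand: 0.015

```text
time: 11.3
ee_pos: [0.453, -0.13, 0.0071]
tcp_rot: [-179.9, -0.3, -30.1]
wrist_force: [-0.4, 0.8, 0.4]
opening: 0.0147
grasp_force: 0.0
```

>>> arm_command:
  series:
    - [0, 0, -0.04, 0]
    - [0, 0, -0.08, 0]
    - [0, 0, -0.12, 0]
    - [0, 0, -0.12, 0]
    - [0, 0, -0.12, 0]

```text
time: 11.8
ee_pos: [0.4524, -0.1298, 0.1269]
tcp_rot: [-179.9, -0.3, -30.1]
wrist_force: [-0.6, 0.3, -0.6]
opening: 0.0149
grasp_force: 0.0
```

Run:
```python
from h import *
o,c=cam('wrist');cv2.imwrite('pics/w2.png',c['color'])
o2,t=cam('top');cv2.imwrite('pics/w2.png',np.vstack([c['color'],t['color'][100:300,:]]))
print(bot.mark_of('top','offcut_1_mid'),bot.mark_of('wrist','offcut_1_mid'))
```

```text
[{'location': [294.5, 184.5], 'confidence': 0.63}] [{'location': [50.6, 13.6], 'confidence': 0.59}]
```

View pics/w2.png

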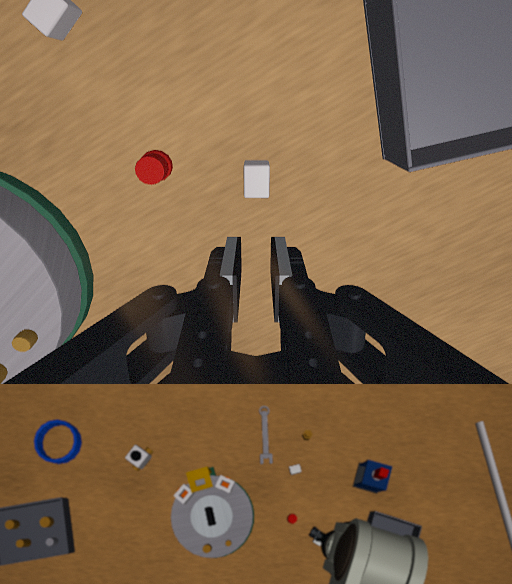

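Run:
```python
from h import *
o,c=cam('wrist')
print(o['ee_pos'],o['tcp_rot'],'off2',rect(o,c,white(c),(257,180),.024))
print('cap',rect(o,c,red(c),(152,168),.024),proj(o,c,o['ee_pos']),proj(o,c,[.452,-.13,.024]))
```

```text
[ 0.45105441 -0.12942543  0.12436163] [-1.79996205e+02 -5.36934956e-02 -3.00925924e+01] off2 (array([ 0.45204507, -0.12972075]), (30.296459197998047, 22.955215454101562), -30.07982635498047)
cap (array([ 0.51024927, -0.05566003]), (35.2024040222168, 27.500513076782227), -77.79712963104248) [256.13234794 227.37093158] [255.88237331 180.15504936]
```

Run:
```python
from h import *
o,c=cam('scene');p=proj(o,c,o['ee_pos']);print(p);u,v=p.astype(int)
im=c['color'].copy();cv2.circle(im,(u,v),1,(0,255,0),-1)
im=im[v-80:v+40,u-75:u+75];cv2.imwrite('pics/s3.png',cv2.resize(im,None,fx=4,fy=4,interpolation=cv2.INTER_CUBIC))
```

```text
[247.77881396 149.04992943]
```

View pics/s3.png

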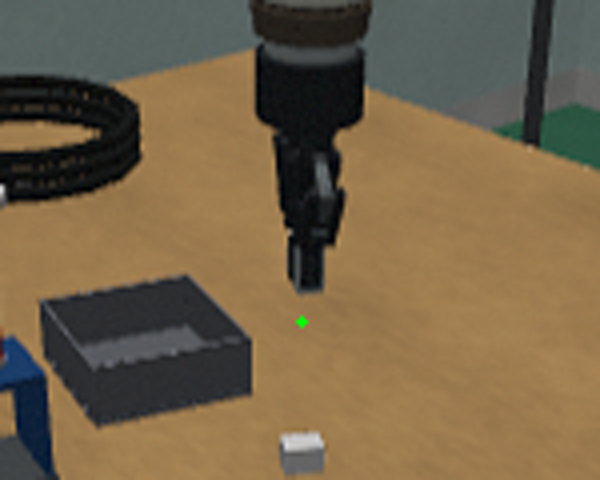

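>>> arm_command:
  series:
    - [0, 0, 0.04, 0]
    - [0, 0, 0.08, 0]
    - [0, 0, 0.12, 0]
    - [0, 0, 0.14, 0]
    - [0, 0, 0.147, 0]
  hand: 0.055

```text
time: 12.6
ee_pos: [0.45, -0.1292, -0.0244]
tcp_rot: [180.0, 0.1, -30.1]
wrist_force: [0.3, -0.7, -0.3]
opening: 0.0549
grasp_force: 0.0
```

>>> arm_command:
  series:
    - [0, 0, 0, 0]
    - [0, 0, 0, 0]
    - [0, 0, 0, 0]
    - [0, 0, 0, 0]
    - [0, 0, 0, 0]
  hand: 0.015

```text
time: 13.1
ee_pos: [0.4531, -0.1301, -0.02]
tcp_rot: [-179.9, -0.3, -30.1]
wrist_force: [-0.9, 0.1, 6.1]
opening: 0.0229
grasp_force: 31.0
```

>>> arm_command:
  series:
    - [0, 0, -0.05, 0]
    - [0, 0, -0.1, 0]
    - [0.025, 0.043, -0.12, 0]
    - [0.05, 0.087, -0.12, 0]
    - [0.075, 0.13, -0.12, 0]

```text
time: 13.6
ee_pos: [0.4551, -0.2727, 0.1006]
tcp_rot: [179.7, -0.4, -30.8]
wrist_force: [0.4, 0.5, -0.3]
opening: 0.0229
grasp_force: 30.2
```

>>> arm_command:
  series:
    - [0.02, 0.035, 0, 0]
    - [0.02, 0.035, 0, 0]
    - [0.02, 0.035, 0.03, 0]
    - [0.02, 0.035, 0.06, 0]
    - [0.02, 0.035, 0.06, 0]

```text
time: 14.1
ee_pos: [0.4608, -0.2952, 0.0353]
tcp_rot: [179.0, 0.2, -32.1]
wrist_force: [-0.6, 0.0, -0.5]
opening: 0.0231
grasp_force: 30.2
```

>>> arm_command:
  series:
    - [0, 0, 0, 0]
    - [0, 0, 0, 0]
    - [0, 0, 0, 0]
    - [0, 0, -0.04, 0]
    - [0, 0, -0.08, 0]
  hand: 0.045

```text
time: 14.6
ee_pos: [0.4631, -0.2953, 0.1202]
tcp_rot: [179.0, -0.1, -32.2]
wrist_force: [0.6, -0.5, 1.0]
opening: 0.0451
grasp_force: 0.0
```

```bash
python3 look.py w4 scrap_bin_in offcut_1_mid stand_hole rod_grip
```

```text
tcp [ 0.4631 -0.2953  0.1202] [179.0207  -0.101  -32.1645] 0.04508795431434914 14.6
scrap_bin_in 0.67 [292. 167.] [ 0.4523 -0.331 ]
```

View pics/w4.png

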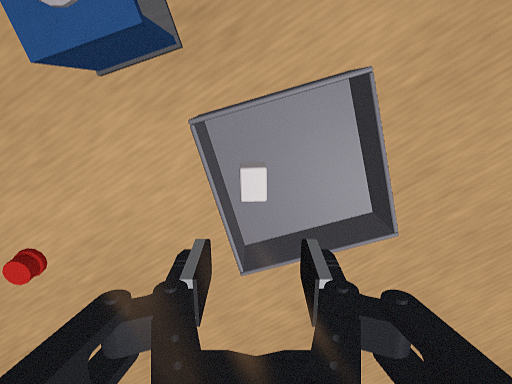

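>>> arm_command:
  series:
    - [-0.009, -0.023, 0, 0.148]
    - [-0.018, -0.046, 0, 0.296]
    - [-0.026, -0.069, 0, 0.444]
    - [-0.035, -0.092, 0, 0.592]
    - [-0.044, -0.115, 0, 0.74]

```text
time: 15.35
ee_pos: [0.487, -0.1738, 0.1157]
tcp_rot: [179.3, -0.7, -74.9]
wrist_force: [-0.4, -0.1, -0.2]
opening: 0.0453
grasp_force: 0.0
```

>>> arm_command:
  series:
    - [-0.022, -0.011, 0, 0.14]
    - [-0.044, -0.022, 0, 0.28]
    - [-0.066, -0.033, 0, 0.42]
    - [-0.088, -0.044, 0, 0.56]
    - [-0.11, -0.055, 0, 0.66]
  hand: 0.06

```text
time: 15.85
ee_pos: [0.5107, -0.0532, 0.1136]
tcp_rot: [179.9, -1.0, -112.7]
wrist_force: [0.4, -0.2, 0.6]
opening: 0.0599
grasp_force: 0.0
```

```bash
python3 look.py w5 cap_1_mid offcut_1_mid
python3 - <<'E'
from h import *
c=bot.camera('wrist');o=bot.get_obs();print(o['q'],proj(o,c,[.511,-.053,.024]))
p=proj(o,c,[.511,-.053,.024]);r=rect(o,c,red(c),p,.02);print(r,tool([*r[0],-.017]))
print(bot.mark_of('top','offcut_1_mid'))
E
```

```text
tcp [ 0.5107 -0.0532  0.1136] [ 179.8932   -1.0246 -112.6992] 0.05985687978321613 15.85
cap_1_mid 0.85 [257. 186.] [ 0.5116 -0.0496]
cap_1_mid 0.36 [ 10. 236.] [ 0.7508 -0.0946]
offcut_1_mid 0.72 [111. 234.] [ 0.6599 -0.0587]
[ -5.45152323  -0.45454889  -5.02433939  85.81531963  -0.96102972
 -73.23826438] [256.41538517 186.4634973 ]
(array([ 0.50917267, -0.05368307]), (32.41532897949219, 28.56397247314453), 67.78376007080078) [-0.0021  0.0014  0.1309]
[{'location': [294.5, 184.5], 'confidence': 0.63}]
```

>>> arm_command:
  series:
    - [0, 0, 0.04, 0]
    - [0, 0, 0.08, 0]
    - [0, 0, 0.11, 0]
    - [0, 0, 0.131, 0]
    - [0, 0, 0.131, 0]

```text
time: 16.6
ee_pos: [0.5077, -0.0572, -0.0195]
tcp_rot: [179.7, -1.1, -112.4]
wrist_force: [-0.2, 0.1, -0.1]
opening: 0.06
grasp_force: 0.0
```

>>> arm_command:
  series:
    - [0, 0, 0, 0]
    - [0, 0, 0, 0]
    - [0, 0, 0, 0]
    - [0, 0, 0, 0]
    - [0, 0, 0, 0]
  hand: 0.015

```text
time: 17.1
ee_pos: [0.5114, -0.0568, -0.0145]
tcp_rot: [-179.9, -1.0, -112.4]
wrist_force: [-1.2, -1.1, 6.8]
opening: 0.024
grasp_force: 29.3
```

>>> arm_command:
  series:
    - [0, 0, -0.05, 0]
    - [0, 0, -0.1, 0]
    - [0.04, -0.007, -0.12, 0]
    - [0.085, -0.015, -0.12, 0]
    - [0.13, -0.023, -0.12, 0]

```text
time: 17.6
ee_pos: [0.4834, -0.1847, 0.108]
tcp_rot: [-179.8, -1.0, -112.3]
wrist_force: [1.7, -0.2, -0.4]
opening: 0.024
grasp_force: 29.5
```

>>> arm_command:
  series:
    - [0.04, -0.007, 0, 0]
    - [0.08, -0.014, 0, 0]
    - [0.12, -0.02, 0, 0]
    - [0.165, -0.029, 0, 0]
    - [0.165, -0.029, 0.05, 0]

```text
time: 18.1
ee_pos: [0.4492, -0.3551, 0.0657]
tcp_rot: [-179.3, -1.3, -112.6]
wrist_force: [0.4, -0.1, -0.8]
opening: 0.024
grasp_force: 29.6
```

>>> arm_command:
  series:
    - [0, 0, 0.01, 0]
    - [0, 0, 0.01, 0]
    - [0, 0, 0.01, 0]
    - [0, 0, 0.01, 0]
    - [0, 0, 0.01, 0]
  hand: 0.05

```text
time: 18.6
ee_pos: [0.4475, -0.3479, 0.0506]
tcp_rot: [-179.9, -1.0, -112.3]
wrist_force: [0.2, -0.2, 0.2]
opening: 0.05
grasp_force: 0.0
```

>>> arm_command:
  series:
    - [0, 0, -0.05, 0]
    - [0, 0, -0.1, 0]
    - [-0.04, 0, -0.12, 0]
    - [-0.08, 0, -0.12, 0]
    - [-0.12, 0, -0.12, 0]

```text
time: 19.1
ee_pos: [0.4941, -0.234, 0.1689]
tcp_rot: [-179.8, -1.0, -112.4]
wrist_force: [0.1, -0.3, -0.3]
opening: 0.0501
grasp_force: 0.0
```

```bash
python3 look.py w6 cap_1_mid offcut_1_mid scrap_bin_in rod_grip stand_hole
```

```text
tcp [ 0.4941 -0.234   0.1689] [-179.8161   -0.9992 -112.4139] 0.050053480403451915 19.1
cap_1_mid 0.58 [259.  49.] [ 0.4467 -0.3429]
offcut_1_mid 0.82 [189. 340.] [ 0.6619 -0.0564]
scrap_bin_in 0.92 [260.  64.] [ 0.4503 -0.3304]
rod_grip 0.91 [ 57. 223.] [ 0.6383 -0.2763]
stand_hole 0.64 [ 82. 208.] [ 0.637  -0.2757]
```

View pics/w6.png

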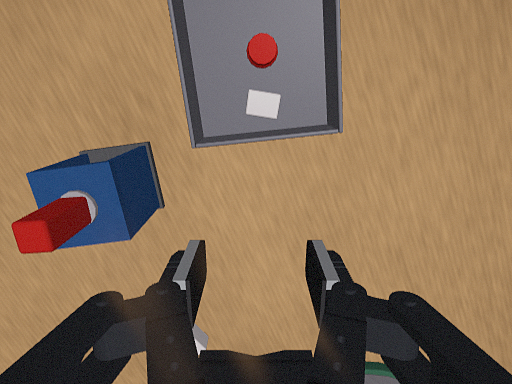

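>>> arm_command:
  series:
    - [-0.045, -0.016, 0, 0]
    - [-0.09, -0.032, 0, 0]
    - [-0.135, -0.049, 0, 0]
    - [-0.18, -0.065, 0, 0]
    - [-0.226, -0.081, 0.02, 0]
  hand: 0.055

```text
time: 19.9
ee_pos: [0.6544, -0.059, 0.1463]
tcp_rot: [-179.8, -0.9, -112.5]
wrist_force: [1.2, -0.7, 0.2]
opening: 0.055
grasp_force: 0.0
```

```bash
python3 look.py w7 offcut_1_mid
python3 - <<'E'
from h import *
c=bot.camera('wrist');o=bot.get_obs()
r=rect(o,c,white(c),proj(o,c,[.657,-.056,.024]),.024);print(r,tool([*r[0],-.017]),o['q'])
E
```

```text
tcp [ 0.6544 -0.059   0.1463] [-179.7649   -0.9244 -112.4846] 0.05503784900256971 19.9
offcut_1_mid 0.87 [254. 179.] [ 0.6595 -0.0544]
(array([ 0.65583118, -0.05790097]), (31.764074325561523, 23.910850524902344), -73.71698951721191) [-0.0044 -0.0035  0.1581] [ -4.6369056   19.6697136   20.80652803  91.66704465  -0.94144967
 -72.34584783]
```

>>> arm_command:
  series:
    - [-0.005, -0.003, 0, -0.14]
    - [-0.005, -0.003, 0.02, -0.28]
    - [-0.005, -0.003, 0.05, -0.42]
    - [-0.005, -0.003, 0.09, -0.56]
    - [-0.005, -0.003, 0.11, -0.677]

```text
time: 20.55
ee_pos: [0.6543, -0.0595, 0.0311]
tcp_rot: [179.2, -0.7, -73.4]
wrist_force: [0.4, -0.0, 0.2]
opening: 0.0551
grasp_force: 0.0
```

>>> arm_command:
  series:
    - [0, 0, 0, 0]
    - [0, 0, 0.02, 0]
    - [0, 0, 0.04, 0]
    - [0, 0, 0.049, 0]
    - [0, 0, 0.049, 0]

```text
time: 21.05
ee_pos: [0.6555, -0.059, -0.0149]
tcp_rot: [179.3, -0.8, -73.8]
wrist_force: [0.3, -0.9, 0.1]
opening: 0.055
grasp_force: 0.0
```

>>> arm_command:
  series:
    - [0, 0, 0, 0]
    - [0, 0, 0, 0]
    - [0, 0, 0, 0]
    - [0, 0, 0, 0]
    - [0, 0, 0, 0]
  hand: 0.015

```text
time: 21.55
ee_pos: [0.6567, -0.0585, -0.0134]
tcp_rot: [179.5, -0.8, -73.6]
wrist_force: [-1.0, -0.5, 7.0]
opening: 0.0228
grasp_force: 29.9
```

>>> arm_command:
  series:
    - [0, 0, -0.05, 0]
    - [0, 0, -0.1, 0]
    - [0.023, 0.037, -0.12, 0]
    - [0.046, 0.074, -0.12, 0]
    - [0.069, 0.111, -0.12, 0]

```text
time: 22.05
ee_pos: [0.5693, -0.1546, 0.1085]
tcp_rot: [179.5, -0.8, -73.5]
wrist_force: [0.3, -0.4, -0.8]
opening: 0.0231
grasp_force: 29.8
```

>>> arm_command:
  series:
    - [0.023, 0.037, 0, 0]
    - [0.046, 0.075, 0, 0]
    - [0.069, 0.112, 0, 0]
    - [0.09, 0.15, 0, 0]
    - [0.112, 0.184, 0, 0]

```text
time: 22.55
ee_pos: [0.4234, -0.3143, 0.1112]
tcp_rot: [179.4, -0.8, -73.6]
wrist_force: [0.5, -1.0, 0.7]
opening: 0.0228
grasp_force: 29.8
```

>>> arm_command:
  series:
    - [0, 0, 0.03, 0]
    - [0, 0, 0.055, 0]
    - [0, 0, 0.055, 0]
    - [0, 0, 0.055, 0]
    - [0, 0, 0.055, 0]

```text
time: 23.05
ee_pos: [0.4253, -0.3143, 0.0572]
tcp_rot: [179.4, -0.9, -73.6]
wrist_force: [-0.2, 0.1, 0.5]
opening: 0.0228
grasp_force: 29.8
```

>>> arm_command:
  series:
    - [0, 0, 0, 0]
    - [0, 0, 0, 0]
    - [0, 0, 0, 0]
    - [0, 0, -0.05, 0]
    - [0, 0, -0.1, 0]
  hand: 0.05

```text
time: 23.55
ee_pos: [0.4241, -0.3117, 0.1556]
tcp_rot: [179.3, -0.6, -73.6]
wrist_force: [1.0, -0.2, 0.9]
opening: 0.05
grasp_force: 0.0
```

```bash
python3 look.py w8 scrap_bin_in offcut_1_mid cap_1_mid rod_grip; python3 -c "
from h import *
print(bot.get_obs()['q'])"
```

```text
tcp [ 0.4241 -0.3117  0.1556] [179.2527  -0.6178 -73.5867] 0.050046917865122394 23.55
scrap_bin_in 0.59 [230. 142.] [ 0.4561 -0.3324]
offcut_1_mid 0.76 [250. 174.] [ 0.427  -0.3072]
cap_1_mid 0.87 [240. 137.] [ 0.4476 -0.3411]
[ -35.73118768    0.94751057    0.96707034   89.78445878   -0.97295222
 -142.1419566 ]
```

>>> arm_command:
  series:
    - [-0.03, -0.015, -0.01, 0.104]
    - [-0.06, -0.031, -0.02, 0.208]
    - [-0.09, -0.046, -0.03, 0.312]
    - [-0.12, -0.061, -0.04, 0.416]
    - [-0.15, -0.077, -0.042, 0.52]

```text
time: 24.3
ee_pos: [0.4566, -0.1449, 0.1942]
tcp_rot: [179.8, -1.0, -103.7]
wrist_force: [0.7, 0.2, -0.1]
opening: 0.05
grasp_force: 0.0
```

>>> arm_command:
  series:
    - [-0.034, 0.002, -0.01, 0.104]
    - [-0.068, 0.004, -0.02, 0.208]
    - [-0.1, 0.005, -0.03, 0.312]
    - [-0.135, 0.007, -0.04, 0.416]
    - [-0.169, 0.008, -0.042, 0.52]

```text
time: 24.8
ee_pos: [0.4883, 0.0221, 0.2334]
tcp_rot: [-179.7, -1.0, -133.4]
wrist_force: [0.7, -0.4, 0.1]
opening: 0.0502
grasp_force: 0.0
```

>>> arm_command:
  series:
    - [-0.028, 0.018, -0.01, 0.104]
    - [-0.057, 0.036, -0.02, 0.208]
    - [-0.085, 0.055, -0.03, 0.312]
    - [-0.114, 0.073, -0.04, 0.416]
    - [-0.142, 0.091, -0.042, 0.52]

```text
time: 25.3
ee_pos: [0.5196, 0.1887, 0.2724]
tcp_rot: [-179.2, -0.7, -163.2]
wrist_force: [0.7, 0.0, 0.6]
opening: 0.0501
grasp_force: 0.0
```

```bash
python3 look.py w9 guide turn_bar slot_a jig
```

```text
tcp [0.5196 0.1887 0.2724] [-179.2321   -0.7005 -163.2185] 0.05005466334029155 25.3
guide 0.71 [259. 235.] [0.6027 0.2157]
turn_bar 0.87 [258. 157.] [0.5116 0.1871]
slot_a 0.83 [206. 213.] [0.5991 0.147 ]
slot_a 0.56 [298. 219.] [0.573 0.257]
jig 0.62 [255. 140.] [0.5085 0.1807]
```

View pics/w9.png

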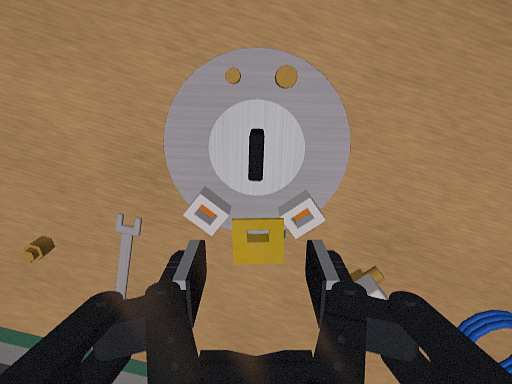

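Run:
```python
from h import *
from scipy.optimize import least_squares
o,c=cam('wrist')
P=np.array([world(o,c,p,.055)[:2] for p in [(164,140),(350,140),(257,48),(188,78),(325,77),(180,190),(335,190)]])
f=least_squares(lambda v:np.linalg.norm(P-v[:2],axis=1)-v[2],[.51,.18,.12]);print('cover',f.x)
pl=np.array([world(o,c,p,.102)[:2] for p in [(232,219),(284,218),(285,263),(235,263)]]);print('plate',pl,pl.mean(0))
g=world(o,c,(258,235),.102)[:2];print('guide',g)
A=[world(o,c,p,.089)[:2] for p in [(206.5,213),(300,216)]];print(A)
for q in [f.x[:2]]:
  for n,p in [('g',g),('a',A[0]),('b',A[1]),('pl',pl.mean(0))]: d=p-q;print(n,np.linalg.norm(d),np.degrees(np.arctan2(d[1],d[0])))
gray=cv2.cvtColor(c['color'],cv2.COLOR_BGR2GRAY);m=np.zeros_like(gray);m[115:190,235:280]=gray[115:190,235:280]<45
ys,xs=np.nonzero(m);print('bar px',xs.min(),xs.max(),ys.min(),ys.max(),rect(o,c,m>0,(257,155),.115),rect(o,c,m>0,(257,155),.1))
```

```text
cover [0.50906866 0.18200702 0.11563279]
plate [[0.59098999 0.17711154]
 [0.57132083 0.2354025 ]
 [0.62766447 0.25574617]
 [0.64638263 0.19672824]] [0.60908948 0.21624711]
guide [0.60152793 0.21264729]
[array([0.59821584, 0.14555273]), array([0.56769006, 0.25577448])]
g 0.09740402199553207 18.334786213040424
a 0.09631269425680782 -22.24075463110552
b 0.0942237087872377 51.52659241789221
pl 0.10571919935551576 18.8975963847158
bar px 250 265 130 181 (array([0.50750885, 0.18289378]), (55.4329948425293, 15.310643196105957), 14.934066772460938) (array([0.51028662, 0.18363153]), (57.93202209472656, 16.000871658325195), 14.934051513671875)
```

>>> arm_command:
  series:
    - [0.011, -0.003, 0.03, 0.033]
    - [0.011, -0.003, 0.06, 0.033]
    - [0.011, -0.003, 0.1, 0.033]
    - [0.011, -0.003, 0.13, 0.033]
    - [0.011, -0.003, 0.13, 0.033]

```text
time: 26.1
ee_pos: [0.5068, 0.1771, 0.1389]
tcp_rot: [-179.2, -1.0, -164.9]
wrist_force: [-0.5, 0.4, 0.1]
opening: 0.0501
grasp_force: 0.0
```

Run:
```python
from h import *
c=bot.camera('wrist');o=bot.get_obs();print(o['tcp_rot'],o['ee_pos'],tool([.510,.183,.072]),proj(o,c,[.51,.183,.115]))
cv2.imwrite('pics/w10.png',c['color'])
```

```text
[-179.20282087   -0.80231179 -164.92103961] [0.50785829 0.17765932 0.14187369] [-0.0044  0.0056  0.0697] [263.05108297 214.19529634]
```

View pics/w10.png

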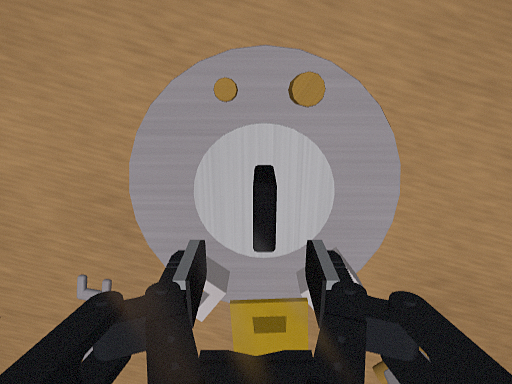

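>>> arm_command:
  series:
    - [-0.004, 0.006, 0.02, 0]
    - [-0.004, 0.006, 0.04, 0]
    - [-0.004, 0.006, 0.06, 0]
    - [-0.004, 0.006, 0.07, 0]
    - [-0.004, 0.006, 0.07, 0]

```text
time: 26.65
ee_pos: [0.5109, 0.1844, 0.0733]
tcp_rot: [-179.2, -0.6, -164.9]
wrist_force: [0.4, -0.2, -0.2]
opening: 0.0498
grasp_force: 0.0
```

>>> arm_command:
  series:
    - [0, 0, 0, 0]
    - [0, 0, 0, 0]
    - [0, 0, 0, 0]
    - [0, 0, 0, 0]
    - [0, 0, 0, 0]
  hand: 0.005
  grip_force: 50

```text
time: 27.15
ee_pos: [0.512, 0.1837, 0.0747]
tcp_rot: [-179.1, -0.5, -164.9]
wrist_force: [1.3, -6.4, 5.1]
opening: 0.0146
grasp_force: 50.2
```

>>> arm_command:
  series:
    - [0, 0, 0, 0.06]
    - [0, 0, 0, 0.12]
    - [0, 0, 0, 0.18]
    - [0, 0, 0, 0.24]
    - [0, 0, 0, 0.3]

```text
time: 27.65
ee_pos: [0.512, 0.1831, 0.0747]
tcp_rot: [-178.9, -0.2, 177.7]
wrist_force: [1.7, -11.0, 7.1]
opening: 0.0144
grasp_force: 50.3
```

>>> arm_command:
  series:
    - [0, 0, 0, 0.06]
    - [0, 0, 0, 0.12]
    - [0, 0, 0, 0.18]
    - [0, 0, 0, 0.24]
    - [0, 0, 0, 0.29]

```text
time: 28.15
ee_pos: [0.5119, 0.1825, 0.0747]
tcp_rot: [-178.8, 0.2, 161.1]
wrist_force: [1.4, -14.2, 6.5]
opening: 0.0144
grasp_force: 50.4
```

>>> arm_command:
  series:
    - [0, 0, 0, 0]
    - [0, 0, 0, 0]
    - [0, 0, 0, 0]
    - [0, 0, 0, 0]
    - [0, 0, 0, 0]

```text
time: 28.65
ee_pos: [0.5119, 0.1824, 0.0747]
tcp_rot: [-178.8, 0.2, 161.2]
wrist_force: [0.7, -13.8, 5.8]
opening: 0.0143
grasp_force: 50.3
```

>>> arm_command:
  series:
    - [0, 0, 0, 0]
    - [0, 0, 0, 0]
    - [0, 0, 0, 0]
    - [0, 0, -0.03, 0]
    - [0, 0, -0.06, 0]
  hand: 0.05

```text
time: 29.15
ee_pos: [0.5106, 0.1857, 0.1331]
tcp_rot: [-179.0, -0.2, 161.3]
wrist_force: [-0.4, 0.9, 0.1]
opening: 0.0499
grasp_force: 0.0
```

>>> arm_command:
  series:
    - [0.02, 0, -0.04, 0]
    - [0.04, 0, -0.08, 0]
    - [0.06, 0, -0.12, 0]
    - [0.06, 0, -0.14, 0]
    - [0.06, 0, -0.14, 0]

```text
time: 29.65
ee_pos: [0.4558, 0.2081, 0.2766]
tcp_rot: [-179.2, 0.2, 161.4]
wrist_force: [1.7, 0.9, -0.8]
opening: 0.0502
grasp_force: 0.0
```

```bash
python3 look.py w11 guide slot_a turn_bar
python3 - <<'E'
from h import *
o,c=cam('wrist')
print('guide',proj(o,c,[.602,.2135,.102]))
h=cv2.cvtColor(c['color'],cv2.COLOR_BGR2HSV)
for n in np.array([18.4,-56.1]):
  p=[.51+.098*np.cos(np.radians(n)),.183+.098*np.sin(np.radians(n)),.089];print(n,proj(o,c,p),p)
gray=cv2.cvtColor(c['color'],cv2.COLOR_BGR2GRAY);u,v=proj(o,c,[.51,.183,.115]).astype(int);print(u,v)
m=np.zeros_like(gray);m[v-50:v+50,u-50:u+50]=gray[v-50:v+50,u-50:u+50]<45;print(rect(o,c,m>0,(u,v),.11))
E
```

```text
tcp [0.4558 0.2081 0.2766] [-179.246     0.1527  161.3924] 0.050223388699161334 29.65
guide 0.78 [298. 269.] [0.6045 0.213 ]
slot_a 0.86 [297. 265.] [0.6065 0.2129]
slot_a 0.64 [ 27. 335.] [ 0.5967 -0.1897]
slot_a 0.6 [207. 261.] [0.5641 0.1023]
guide [300.31616243 270.54076815]
18.4 [299.68127576 265.58147255] [np.float64(0.6029898491411607), np.float64(0.21393360562081604), 0.089]
-56.1 [207.99177737 264.37382043] [np.float64(0.5646590206800096), np.float64(0.10165879606065398), 0.089]
253 216
(array([0.50467859, 0.18616188]), (65.32701110839844, 14.938288688659668), -19.073959350585938)
```

View pics/w11.png

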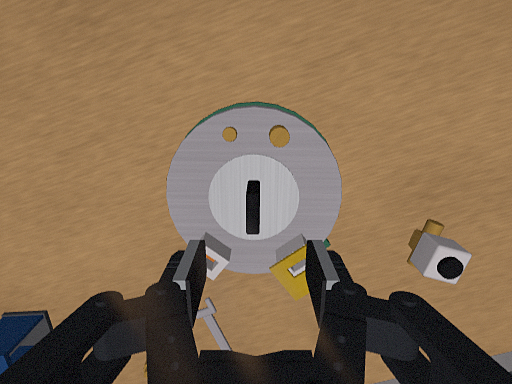

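>>> arm_command:
  series:
    - [-0.022, -0.027, 0, 0]
    - [-0.044, -0.054, 0, 0]
    - [-0.066, -0.08, 0, 0]
    - [-0.088, -0.107, 0, 0]
    - [-0.109, -0.134, 0, 0]

```text
time: 30.4
ee_pos: [0.5159, 0.0438, 0.2739]
tcp_rot: [-179.0, -0.2, 161.3]
wrist_force: [0.8, 0.9, -0.3]
opening: 0.0499
grasp_force: 0.0
```

>>> arm_command:
  series:
    - [-0.022, -0.027, 0, 0]
    - [-0.044, -0.054, 0, 0]
    - [-0.066, -0.08, 0, 0]
    - [-0.088, -0.107, 0, 0]
    - [-0.109, -0.134, 0, 0]

```text
time: 30.9
ee_pos: [0.5762, -0.1181, 0.276]
tcp_rot: [-179.0, -0.2, 161.3]
wrist_force: [0.8, 0.6, 0.3]
opening: 0.0503
grasp_force: 0.0
```

>>> arm_command:
  series:
    - [-0.022, -0.027, 0, 0]
    - [-0.044, -0.054, 0, 0]
    - [-0.066, -0.08, 0, 0]
    - [-0.088, -0.107, 0, 0]
    - [-0.109, -0.134, 0.03, 0]

```text
time: 31.4
ee_pos: [0.6374, -0.2807, 0.2515]
tcp_rot: [-179.0, 0.2, 161.3]
wrist_force: [-0.4, -0.1, 0.4]
opening: 0.0501
grasp_force: 0.0
```

```bash
python3 look.py w12 stand_hole rod_grip
python3 - <<'E'
from h import *
o,c=cam('wrist');print(o['q'])
m=red(c);print(rect(o,c,m,proj(o,c,[.637,-.278,.14]),.155))
h=cv2.cvtColor(c['color'],cv2.COLOR_BGR2HSV);v=h[...,2][m];print(np.percentile(v,[5,25,50,75,95]))
k=m&(h[...,2]>np.percentile(v,95)*.85);print(rect(o,c,k,proj(o,c,[.637,-.278,.155]),.155))
E
```

```text
tcp [ 0.6374 -0.2807  0.2515] [-178.9923    0.1607  161.3084] 0.05008904201409372 31.4
stand_hole 0.69 [168.  17.] [ 0.4754 -0.3153]
stand_hole 0.57 [261. 167.] [ 0.6404 -0.278 ]
rod_grip 0.7 [260. 173.] [ 0.6382 -0.2781]
[-23.3723799   30.12280366  46.62715563 106.90288424  -0.99618945
  -4.54375858]
(array([ 0.63282178, -0.27602875]), (32.609840393066406, 23.052167892456055), -18.46489715576172)
[ 82.9 113.5 175.  184.  189. ]
(array([ 0.63769165, -0.2781279 ]), (20.42436981201172, 20.167146682739258), 71.53086853027344)
```

View pics/w12.png

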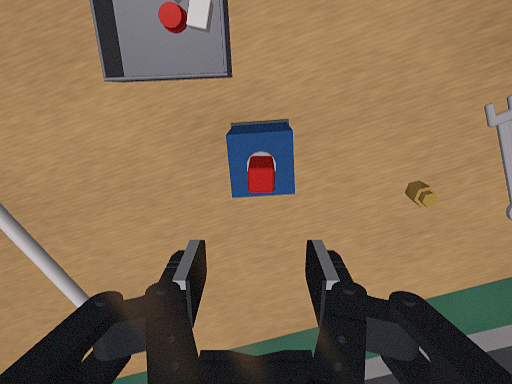

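>>> arm_command:
  series:
    - [0, 0.005, 0.03, 0]
    - [0, 0.005, 0.07, 0]
    - [0, 0.005, 0.11, 0]
    - [0, 0.005, 0.14, 0]
    - [0, 0.0055, 0.156, 0]

```text
time: 32.1
ee_pos: [0.6358, -0.2745, 0.0911]
tcp_rot: [-179.0, -0.2, 161.4]
wrist_force: [0.2, 0.9, 0.2]
opening: 0.0501
grasp_force: 0.0
```

>>> arm_command:
  series:
    - [0, 0, 0, 0]
    - [0, 0, 0, 0]
    - [0, 0, 0, 0]
    - [0, 0, 0, 0]
    - [0, 0, 0, 0]
  hand: 0.01
  grip_force: 60

```text
time: 32.6
ee_pos: [0.6375, -0.2762, 0.0945]
tcp_rot: [-179.0, 0.0, 161.3]
wrist_force: [0.6, 1.2, 3.4]
opening: 0.023
grasp_force: 62.4
```

>>> arm_command:
  series:
    - [0, 0, -0.02, 0]
    - [0, 0, -0.05, 0]
    - [0, 0, -0.08, 0]
    - [0, 0, -0.11, 0]
    - [0, 0, -0.14, 0]

```text
time: 33.1
ee_pos: [0.6378, -0.2738, 0.2351]
tcp_rot: [-179.0, -0.0, 161.3]
wrist_force: [0.7, 0.3, -1.4]
opening: 0.0231
grasp_force: 61.6
```

>>> arm_command:
  series:
    - [0, 0, 0, 0]
    - [0, 0, 0, 0]
    - [0, 0, 0, 0]
    - [0, 0, 0, 0]
    - [0, 0, 0, 0]

```text
time: 33.6
ee_pos: [0.6376, -0.2737, 0.2323]
tcp_rot: [-179.0, -0.2, 161.3]
wrist_force: [-0.1, 0.1, -1.7]
opening: 0.0229
grasp_force: 61.7
```

Run:
```python
from h import *
o,c=cam('wrist');o,s=cam('scene');p=proj(o,s,o['ee_pos']);print(o['ee_pos'],o['tcp_rot'],p);u,v=p.astype(int)
im=s['color'].copy();cv2.circle(im,(u,v),1,(0,255,0),-1)
im=cv2.resize(im[max(v-70,0):v+90,u-60:u+60],None,fx=3.75,fy=3.75,interpolation=cv2.INTER_CUBIC)[:600]
w=c['color'][:, 130:390];w=cv2.copyMakeBorder(w,0,im.shape[0]-384,0,0,cv2.BORDER_CONSTANT)
cv2.imwrite('pics/g13.png',np.hstack([im,w]))
for t in ['rod_tip','rod_grip']:
  print(t,bot.mark_of('scene',t)[:2],bot.mark_of('wrist',t)[:2])
```

```text
[ 0.63769645 -0.27380085  0.23262756] [-1.79014269e+02 -1.47806810e-01  1.61322882e+02] [163.93190796 115.40868928]
rod_tip [{'location': [166.1, 139.2], 'confidence': 0.74}] [{'location': [253.7, 185.3], 'confidence': 0.81}, {'location': [191.1, 15.2], 'confidence': 0.53}]
rod_grip [{'location': [165.6, 107.4], 'confidence': 0.58}] [{'location': [253.9, 255.8], 'confidence': 0.59}]
```

View pics/g13.png

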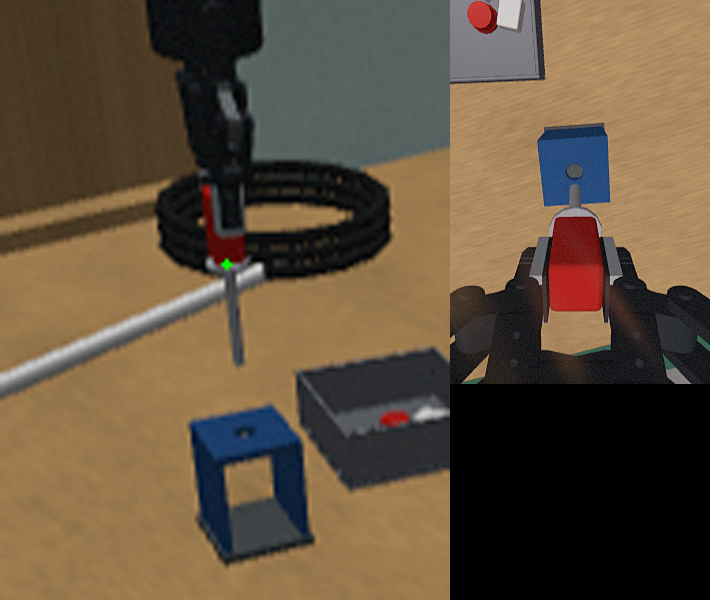

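Run:
```python
from h import *
o,c=cam('wrist');e=o['ee_pos'];print(e,o['q'])
t=world(o,c,(253.7,185.3),e[2]-.0795);print('tip wrist',t,t-e)
o,s=cam('scene');t=world(o,s,(166.1,139.2),e[2]-.0795);print('tip scene',t-e)
print('hole',world(o,c,(254.3,171),.095))
```

```text
[ 0.63789906 -0.27384238  0.23335701] [-22.7792947   28.62057683  43.18953799 104.58096188  -0.99543913
  -4.10730201]
tip wrist [ 0.63604119 -0.27605037  0.15385701] [-0.00185787 -0.00220799 -0.0795    ]
tip scene [-0.0067261  -0.01294757 -0.0795    ]
hole [ 0.63817796 -0.27759424  0.095     ]
```

>>> arm_command:
  series:
    - [0.012, 0.03, 0, 0]
    - [0.025, 0.06, 0, 0]
    - [0.037, 0.09, 0, 0]
    - [0.05, 0.121, 0, 0]
    - [0.063, 0.151, 0, 0]

```text
time: 34.5
ee_pos: [0.6263, -0.1094, 0.2309]
tcp_rot: [-179.0, -0.1, 161.3]
wrist_force: [0.4, 0.3, -1.1]
opening: 0.0232
grasp_force: 61.5
```

>>> arm_command:
  series:
    - [0.012, 0.03, 0, 0]
    - [0.025, 0.06, 0, 0]
    - [0.037, 0.09, 0, 0]
    - [0.05, 0.121, 0, 0]
    - [0.063, 0.151, 0, 0]

```text
time: 35.0
ee_pos: [0.615, 0.0539, 0.2285]
tcp_rot: [-179.0, -0.1, 161.3]
wrist_force: [1.2, 1.0, -2.1]
opening: 0.0232
grasp_force: 61.5
```

>>> arm_command:
  series:
    - [0.012, 0.03, 0, 0]
    - [0.025, 0.06, 0, 0]
    - [0.037, 0.09, 0, 0]
    - [0.05, 0.121, 0, 0]
    - [0.063, 0.151, 0.02, 0]

```text
time: 35.5
ee_pos: [0.6044, 0.2172, 0.2083]
tcp_rot: [-179.2, 0.1, 161.3]
wrist_force: [1.0, 0.1, -0.1]
opening: 0.0234
grasp_force: 61.7
```

```bash
python3 look.py w14 guide slot_a rod_tip
python3 - <<'E'
from h import *
o,c=cam('wrist');e=o['ee_pos']
d=bot.mark_of('wrist','rod_tip')[:1];print(d,[world(o,c,x['location'],e[2]-.0795) for x in d])
d=bot.mark_of('wrist','guide')[:2];print(d)
h=cv2.cvtColor(c['color'],cv2.COLOR_BGR2HSV)
u,v=proj(o,c,[.6025,.2137,.102]).astype(int);print(u,v)
cr=c['color'][v-60:v+60,u-75:u+75];cv2.imwrite('pics/w14c.png',cv2.resize(cr,None,fx=5,fy=5,interpolation=cv2.INTER_CUBIC))
E
```

```text
tcp [0.6044 0.2172 0.2083] [-179.1719    0.1261  161.3318] 0.023374588409649583 35.5
guide 0.93 [258. 183.] [0.6095 0.217 ]
slot_a 0.79 [134. 173.] [0.5655 0.104 ]
rod_tip 0.72 [251. 187.] [0.6362 0.1983]
[{'location': [252.7, 188.7], 'confidence': 0.96}] [array([0.60396247, 0.2118702 , 0.12577578])]
[{'location': [258.2, 179.8], 'confidence': 0.56}]
254 178
```

View pics/w14c.png

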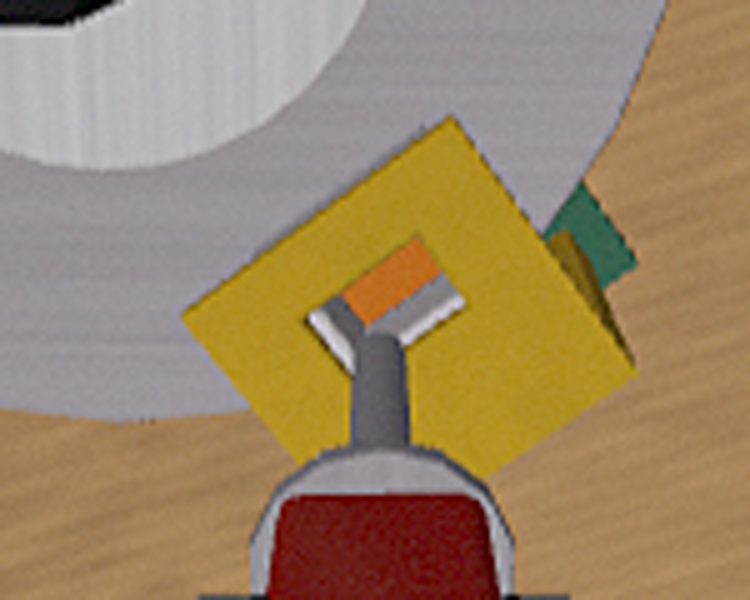

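Run:
```python
from h import *
o,c=cam('wrist');e=o['ee_pos'];print(e)
g=world(o,c,(256.4,179.4),.102)
for p in [(255,187),(253.5,187.5)]:
  t=world(o,c,p,e[2]-.0795);print('guide',g,'tip',t,'need tool',tool(e+g-t))
```

```text
[0.60410674 0.21457758 0.20666286]
guide [0.60479149 0.21358163 0.102     ] tip [0.60411012 0.21294861 0.12716286] need tool [-0.0004  0.0013  0.0251]
guide [0.60479149 0.21358163 0.102     ] tip [0.60412888 0.21159867 0.12716286] need tool [0.0001 0.0026 0.0251]
```

>>> arm_command:
  series:
    - [0, 0.002, 0.01, 0]
    - [0, 0.002, 0.02, 0]
    - [0, 0.002, 0.03, 0]
    - [0, 0.002, 0.035, 0]
    - [0, 0.002, 0.04, 0]

```text
time: 36.4
ee_pos: [0.6039, 0.2165, 0.1649]
tcp_rot: [-179.0, -0.1, 161.3]
wrist_force: [0.7, -0.2, -0.8]
opening: 0.0229
grasp_force: 61.7
```

>>> arm_command:
  series:
    - [0, 0, 0.005, 0]
    - [0, 0, 0.01, 0]
    - [0, 0, 0.014, 0]
    - [0, 0, 0.018, 0]
    - [0, 0, 0.022, 0]

```text
time: 36.9
ee_pos: [0.6041, 0.2164, 0.1441]
tcp_rot: [-179.0, -0.0, 161.3]
wrist_force: [-1.4, 0.2, 3.3]
opening: 0.0233
grasp_force: 62.2
```

>>> arm_command:
  series:
    - [0, 0, 0.001, 0]
    - [0, 0, 0.002, 0]
    - [0, 0, 0.003, 0]
    - [0, 0, 0.004, 0]
    - [0, 0, 0.005, 0]

```text
time: 37.4
ee_pos: [0.6041, 0.2164, 0.1389]
tcp_rot: [-179.0, -0.1, 161.3]
wrist_force: [0.5, 0.3, 3.8]
opening: 0.0229
grasp_force: 62.2
```

>>> arm_command:
  series:
    - [0, 0, 0.001, 0]
    - [0, 0, 0.001, 0]
    - [0, 0, 0.002, 0]
    - [0, 0, 0.002, 0]
    - [0, 0, 0.003, 0]

```text
time: 37.9
ee_pos: [0.6044, 0.2163, 0.1378]
tcp_rot: [-179.1, 0.1, 161.3]
wrist_force: [-2.6, -0.2, 18.5]
opening: 0.023
grasp_force: 64.3
```

>>> arm_command:
  series:
    - [0, 0, -0.01, 0]
    - [0, 0, -0.03, 0]
    - [0, 0, -0.05, 0]
    - [0, 0, -0.07, 0]
    - [0, 0, -0.09, 0]

```text
time: 38.4
ee_pos: [0.6043, 0.2175, 0.2261]
tcp_rot: [-179.0, -0.1, 161.3]
wrist_force: [0.5, 0.3, -2.0]
opening: 0.0231
grasp_force: 61.7
```

>>> arm_command:
  series:
    - [-0.012, -0.03, 0, 0]
    - [-0.025, -0.06, 0, 0]
    - [-0.037, -0.09, 0, 0]
    - [-0.05, -0.121, 0, 0]
    - [-0.063, -0.151, 0, 0]

```text
time: 38.9
ee_pos: [0.6156, 0.053, 0.2279]
tcp_rot: [-179.0, -0.1, 161.3]
wrist_force: [0.2, -0.1, -1.4]
opening: 0.0231
grasp_force: 61.7
```

>>> arm_command:
  series:
    - [-0.012, -0.03, 0, 0]
    - [-0.025, -0.06, 0, 0]
    - [-0.037, -0.09, 0, 0]
    - [-0.05, -0.121, 0, 0]
    - [-0.063, -0.151, 0, 0]

```text
time: 39.4
ee_pos: [0.6269, -0.1102, 0.2304]
tcp_rot: [-179.0, -0.1, 161.3]
wrist_force: [0.7, -0.2, -1.5]
opening: 0.0235
grasp_force: 61.7
```

>>> arm_command:
  series:
    - [-0.012, -0.03, 0, 0]
    - [-0.025, -0.06, 0, 0]
    - [-0.037, -0.09, 0, 0]
    - [-0.05, -0.121, 0, 0]
    - [-0.063, -0.153, 0, 0]

```text
time: 39.9
ee_pos: [0.6377, -0.2751, 0.2329]
tcp_rot: [-179.0, -0.1, 161.3]
wrist_force: [0.3, 0.4, -1.2]
opening: 0.023
grasp_force: 61.7
```

>>> arm_command:
  series:
    - [0, 0, 0, 0]
    - [0, 0, 0, 0]
    - [0, 0, 0, 0]
    - [0, 0, 0, 0]
    - [0, 0, 0, 0]

```text
time: 40.4
ee_pos: [0.6381, -0.2729, 0.2337]
tcp_rot: [-179.0, -0.1, 161.4]
wrist_force: [0.0, -0.8, -1.2]
opening: 0.0232
grasp_force: 61.5
```

Run:
```python
from h import *
o,c=cam('wrist');e=o['ee_pos'];print(e,o['tcp_rot'])
d=bot.mark_of('wrist','rod_tip')[:1];print(d,[world(o,c,x['location'],e[2]-.0795)-e for x in d])
d=bot.mark_of('wrist','stand_hole')[:1];print(d,[world(o,c,x['location'],.095) for x in d])
u,v=254,180
cv2.imwrite('pics/w15.png',cv2.resize(c['color'][v-60:v+60,u-75:u+75],None,fx=4,fy=4,interpolation=cv2.INTER_CUBIC))
```

```text
[ 0.63807259 -0.27290793  0.23370909] [-1.79008486e+02 -6.44643062e-02  1.61392931e+02]
[{'location': [252.0, 185.9], 'confidence': 0.58}] [array([-0.00177901, -0.00375612, -0.0795    ])]
[{'location': [253.4, 173.3], 'confidence': 0.64}] [array([ 0.64048422, -0.27834861,  0.095     ])]
```

View pics/w15.png

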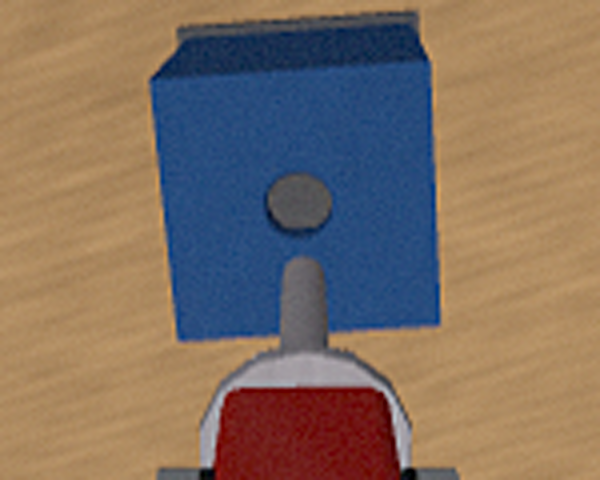

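>>> arm_command:
  series:
    - [0, 0, 0.03, 0]
    - [0, 0, 0.06, 0]
    - [0, 0, 0.07, 0]
    - [0, 0, 0.08, 0]
    - [0, 0, 0.09, 0]

```text
time: 41.05
ee_pos: [0.6377, -0.2754, 0.1442]
tcp_rot: [-179.0, 0.0, 161.3]
wrist_force: [0.0, -0.3, -1.2]
opening: 0.0231
grasp_force: 61.7
```

>>> arm_command:
  series:
    - [0, 0, 0.015, 0]
    - [0, 0, 0.03, 0]
    - [0, 0, 0.04, 0]
    - [0, 0, 0.047, 0]
    - [0, 0, 0.049, 0]

```text
time: 41.55
ee_pos: [0.637, -0.2761, 0.0945]
tcp_rot: [-179.0, -0.1, 161.3]
wrist_force: [-2.7, -0.2, 3.6]
opening: 0.0232
grasp_force: 62.3
```

>>> arm_command:
  series:
    - [0, 0, 0, 0]
    - [0, 0, 0, 0]
    - [0, 0, 0, 0]
    - [0, 0, -0.01, 0]
    - [0, 0, -0.03, 0]
  hand: 0.05

```text
time: 42.05
ee_pos: [0.6366, -0.2753, 0.1239]
tcp_rot: [-179.0, -0.2, 161.3]
wrist_force: [-0.4, -0.0, -0.6]
opening: 0.0497
grasp_force: 0.0
```

>>> arm_command:
  series:
    - [0, 0, -0.03, 0]
    - [0, 0, -0.06, 0]
    - [0, 0, -0.09, 0]
    - [0, 0, -0.12, 0]
    - [0, 0, -0.12, 0]

```text
time: 42.55
ee_pos: [0.6388, -0.274, 0.2503]
tcp_rot: [-179.0, 0.4, 161.3]
wrist_force: [0.2, 0.2, -0.6]
opening: 0.0503
grasp_force: 0.0
```

```bash
python3 look.py w16 rod_grip
python3 - <<'E'
from h import *
o,c=cam('wrist');m=red(c);h=cv2.cvtColor(c['color'],cv2.COLOR_BGR2HSV);v=h[...,2][m]
k=m&(h[...,2]>np.percentile(v,95)*.85);print(rect(o,c,k,proj(o,c,[.637,-.278,.155]),.155))
E
```

```text
tcp [ 0.6388 -0.274   0.2503] [-178.9778    0.3552  161.3288] 0.05031045660985475 42.55
rod_grip 0.85 [253. 175.] [ 0.6402 -0.2787]
rod_grip 0.31 [502. 164.] [ 0.7045 -0.0498]
(array([ 0.63833374, -0.2771983 ]), (21.168302536010742, 20.499544143676758), -18.38391876220703)
```

>>> arm_command:
  series:
    - [0.018, 0.026, 0, 0]
    - [0.035, 0.053, 0, 0]
    - [0.053, 0.079, 0, 0]
    - [0.071, 0.106, 0, 0]
    - [0.0885, 0.1325, 0, 0]

```text
time: 43.2
ee_pos: [0.5955, -0.1186, 0.2409]
tcp_rot: [-179.0, -0.2, 161.3]
wrist_force: [0.1, 0.9, 0.2]
opening: 0.05
grasp_force: 0.0
```

>>> arm_command:
  series:
    - [0.018, 0.026, 0, 0]
    - [0.035, 0.053, 0, 0]
    - [0.053, 0.079, 0, 0]
    - [0.071, 0.106, 0, 0]
    - [0.0885, 0.1325, 0, 0]

```text
time: 43.7
ee_pos: [0.554, 0.0351, 0.2388]
tcp_rot: [-179.0, -0.2, 161.3]
wrist_force: [-0.7, 0.2, 0.1]
opening: 0.0499
grasp_force: 0.0
```

>>> arm_command:
  series:
    - [0.018, 0.026, 0, 0]
    - [0.035, 0.053, 0, 0]
    - [0.053, 0.079, 0, 0]
    - [0.071, 0.106, 0, 0]
    - [0.0885, 0.1325, 0, 0]

```text
time: 44.2
ee_pos: [0.5126, 0.1888, 0.2367]
tcp_rot: [-178.9, -0.2, 161.3]
wrist_force: [0.2, -0.8, 0.5]
opening: 0.0502
grasp_force: 0.0
```

```bash
python3 look.py w17 turn_bar
python3 - <<'E'
from h import *
o=bot.get_obs();print(tool([.512,.183,.073]),o['ee_pos'])
E
```

```text
tcp [0.5126 0.1888 0.2367] [-178.9416   -0.1582  161.3244] 0.050151407575706394 44.2
turn_bar 0.8 [253. 171.] [0.511  0.1842]
turn_bar 0.35 [204. 230.] [0.5566 0.1125]
[-0.0027 -0.0042  0.1635] [0.51221154 0.19047706 0.23645454]
```

>>> arm_command:
  series:
    - [-0.001, -0.003, 0.04, 0]
    - [-0.001, -0.003, 0.08, 0]
    - [-0.001, -0.003, 0.12, 0]
    - [-0.001, -0.003, 0.15, 0]
    - [-0.001, -0.003, 0.163, 0]

```text
time: 44.8
ee_pos: [0.5105, 0.1807, 0.071]
tcp_rot: [-178.8, -0.3, 161.3]
wrist_force: [-0.3, 0.6, 0.2]
opening: 0.05
grasp_force: 0.0
```

>>> arm_command:
  series:
    - [0, 0, 0, 0]
    - [0, 0, 0, 0]
    - [0, 0, 0, 0]
    - [0, 0, 0, 0]
    - [0, 0, 0, 0]
  hand: 0.005

```text
time: 45.3
ee_pos: [0.5134, 0.182, 0.0769]
tcp_rot: [-179.1, 0.0, 161.3]
wrist_force: [-1.5, -3.2, 7.7]
opening: 0.0138
grasp_force: 59.9
```

>>> arm_command:
  series:
    - [0, 0, 0, -0.08]
    - [0, 0, 0, -0.17]
    - [0, 0, 0, -0.26]
    - [0, 0, 0, -0.35]
    - [0, 0, 0, -0.433]

```text
time: 45.8
ee_pos: [0.5135, 0.1836, 0.0769]
tcp_rot: [-179.3, -0.3, -173.6]
wrist_force: [-2.3, 5.3, 4.1]
opening: 0.0138
grasp_force: 59.9
```

>>> arm_command:
  series:
    - [0, 0, 0, -0.08]
    - [0, 0, 0, -0.17]
    - [0, 0, 0, -0.26]
    - [0, 0, 0, -0.35]
    - [0, 0, 0, -0.433]

```text
time: 46.3
ee_pos: [0.5131, 0.1851, 0.0768]
tcp_rot: [-179.7, -0.5, -148.8]
wrist_force: [-4.9, 13.3, 4.8]
opening: 0.0134
grasp_force: 60.0
```

>>> arm_command:
  series:
    - [0, 0, 0, -0.09]
    - [0, 0, 0, -0.18]
    - [0, 0, 0, -0.27]
    - [0, 0, 0, -0.36]
    - [0, 0, 0, -0.434]

```text
time: 46.8
ee_pos: [0.512, 0.1863, 0.0769]
tcp_rot: [179.9, -0.6, -123.8]
wrist_force: [-10.9, 19.7, 5.4]
opening: 0.0142
grasp_force: 60.2
```

>>> arm_command:
  series:
    - [0, 0, 0, 0]
    - [0, 0, 0, 0]
    - [0, 0, 0, 0]
    - [0, 0, 0, 0]
    - [0, 0, 0, 0]

```text
time: 47.3
ee_pos: [0.5119, 0.1864, 0.0769]
tcp_rot: [179.9, -0.6, -124.0]
wrist_force: [-9.8, 18.2, 5.8]
opening: 0.0142
grasp_force: 60.1
```

>>> arm_command:
  series:
    - [0, 0, 0, 0]
    - [0, 0, 0, 0]
    - [0, 0, 0, 0]
    - [0, 0, -0.03, 0]
    - [0, 0, -0.06, 0]
  hand: 0.05

```text
time: 47.8
ee_pos: [0.5127, 0.1825, 0.1351]
tcp_rot: [-179.9, -1.1, -124.2]
wrist_force: [0.5, 0.3, -0.9]
opening: 0.05
grasp_force: 0.0
```

>>> arm_command:
  series:
    - [0, 0, -0.04, 0]
    - [0, 0, -0.08, 0]
    - [0, 0, -0.1, 0]
    - [0, 0, -0.13, 0]
    - [0, 0, -0.13, 0]

```text
time: 48.3
ee_pos: [0.515, 0.1852, 0.269]
tcp_rot: [-179.6, -0.7, -124.2]
wrist_force: [0.7, -0.2, 0.3]
opening: 0.0501
grasp_force: 0.0
```

```bash
python3 look.py w18 slot_a guide turn_bar
python3 - <<'E'
from h import *
o,c=cam('wrist')
gray=cv2.cvtColor(c['color'],cv2.COLOR_BGR2GRAY);u,v=proj(o,c,[.51,.183,.115]).astype(int)
m=np.zeros_like(gray);m[v-35:v+30,u-45:u+45]=gray[v-35:v+30,u-45:u+45]<45;print(rect(o,c,m>0,(u,v),.11))
for n in [92.9,18.4]: print(.51+.098*np.cos(np.radians(n)),.183+.098*np.sin(np.radians(n)))
E
```

```text
tcp [0.515  0.1852 0.269 ] [-179.6044   -0.7106 -124.2218] 0.05013143938877634 48.3
slot_a 0.92 [212. 221.] [0.6018 0.2141]
guide 0.79 [211. 228.] [0.6027 0.2168]
turn_bar 0.64 [260. 162.] [0.5099 0.1838]
(array([0.50929834, 0.18105499]), (56.678367614746094, 14.964543342590332), 56.32563781738281)
0.505041891872482 0.28087449700405026
0.6029898491411607 0.21393360562081604
```

>>> arm_command:
  series:
    - [0.021, -0.024, 0, 0.087]
    - [0.042, -0.048, 0, 0.174]
    - [0.063, -0.073, 0, 0.26]
    - [0.084, -0.097, 0, 0.347]
    - [0.105, -0.121, 0, 0.433]

```text
time: 49.05
ee_pos: [0.5548, 0.029, 0.2661]
tcp_rot: [-179.5, -0.9, -149.2]
wrist_force: [-0.5, 0.7, -0.1]
opening: 0.05
grasp_force: 0.0
```

>>> arm_command:
  series:
    - [0.009, -0.031, 0, 0.087]
    - [0.018, -0.062, 0, 0.174]
    - [0.027, -0.092, 0, 0.26]
    - [0.035, -0.123, 0, 0.347]
    - [0.044, -0.154, 0, 0.433]

```text
time: 49.55
ee_pos: [0.5965, -0.1257, 0.2682]
tcp_rot: [-179.2, -0.6, -174.0]
wrist_force: [0.8, -0.0, 0.2]
opening: 0.0501
grasp_force: 0.0
```

>>> arm_command:
  series:
    - [-0.005, -0.032, 0, 0.087]
    - [-0.01, -0.063, 0, 0.174]
    - [-0.015, -0.095, 0, 0.26]
    - [-0.019, -0.126, 0, 0.347]
    - [-0.024, -0.158, 0.02, 0.434]

```text
time: 50.05
ee_pos: [0.6378, -0.2806, 0.2527]
tcp_rot: [-179.0, 0.1, 161.1]
wrist_force: [0.7, 0.6, -0.5]
opening: 0.0501
grasp_force: 0.0
```

>>> arm_command:
  series:
    - [0, 0, 0, 0]
    - [0, 0, 0, 0]
    - [0, 0, 0, 0]
    - [0, 0, 0, 0]
    - [0, 0, 0, 0]

```text
time: 50.55
ee_pos: [0.6375, -0.2783, 0.2525]
tcp_rot: [-179.0, -0.0, 161.4]
wrist_force: [-1.1, -0.2, 0.5]
opening: 0.0501
grasp_force: 0.0
```

```bash
python3 look.py w19 rod_grip
python3 - <<'E'
from h import *
o,c=cam('wrist');m=red(c);h=cv2.cvtColor(c['color'],cv2.COLOR_BGR2HSV);v=h[...,2][m]
k=m&(h[...,2]>np.percentile(v,95)*.85);print(rect(o,c,k,proj(o,c,[.637,-.278,.155]),.155))
print(o['ee_pos'],tool([.6375,-.2762,.0945]))
E
```

```text
tcp [ 0.6375 -0.2783  0.2525] [-179.0037   -0.0074  161.4044] 0.05014960421110589 50.55
rod_grip 0.97 [260. 175.] [ 0.6407 -0.2768]
(array([ 0.63832135, -0.27756915]), (20.927507400512695, 20.635034561157227), 71.73481750488281)
[ 0.63750562 -0.27855358  0.2522175 ] [0.0007 0.0051 0.1575]
```

>>> arm_command:
  series:
    - [0.001, 0.005, 0.03, 0]
    - [0.001, 0.005, 0.07, 0]
    - [0.001, 0.005, 0.11, 0]
    - [0.001, 0.005, 0.14, 0]
    - [0.001, 0.005, 0.1575, 0]

```text
time: 51.2
ee_pos: [0.6357, -0.2759, 0.0908]
tcp_rot: [-179.0, -0.3, 161.3]
wrist_force: [0.3, 0.1, 0.1]
opening: 0.0501
grasp_force: 0.0
```

>>> arm_command:
  series:
    - [0, 0, 0, 0]
    - [0, 0, 0, 0]
    - [0, 0, 0, 0]
    - [0, 0, 0, 0]
    - [0, 0, 0, 0]
  hand: 0.01

```text
time: 51.7
ee_pos: [0.6374, -0.2768, 0.0949]
tcp_rot: [-179.0, -0.0, 161.3]
wrist_force: [1.0, 0.4, -2.1]
opening: 0.0229
grasp_force: 61.4
```

>>> arm_command:
  series:
    - [0, 0, -0.02, 0]
    - [0, 0, -0.05, 0]
    - [0, 0, -0.08, 0]
    - [0, 0, -0.11, 0]
    - [0, 0, -0.14, 0]

```text
time: 52.2
ee_pos: [0.6378, -0.2743, 0.2357]
tcp_rot: [-179.0, -0.0, 161.3]
wrist_force: [1.2, 0.2, -1.6]
opening: 0.0233
grasp_force: 61.4
```

>>> arm_command:
  series:
    - [0.012, 0.03, 0, 0]
    - [0.025, 0.06, 0, 0]
    - [0.037, 0.09, 0, 0]
    - [0.05, 0.121, 0, 0]
    - [0.063, 0.151, 0, 0]

```text
time: 52.7
ee_pos: [0.6264, -0.1099, 0.2318]
tcp_rot: [-179.0, -0.0, 161.3]
wrist_force: [-0.2, -0.1, -1.3]
opening: 0.0234
grasp_force: 61.8
```

>>> arm_command:
  series:
    - [0.012, 0.03, 0, 0]
    - [0.025, 0.06, 0, 0]
    - [0.037, 0.09, 0, 0]
    - [0.05, 0.121, 0, 0]
    - [0.063, 0.151, 0, 0]

```text
time: 53.2
ee_pos: [0.6151, 0.0534, 0.2294]
tcp_rot: [-179.0, -0.0, 161.3]
wrist_force: [0.4, -0.2, -1.4]
opening: 0.023
grasp_force: 61.8
```

>>> arm_command:
  series:
    - [0.012, 0.03, 0, 0]
    - [0.025, 0.06, 0, 0]
    - [0.037, 0.09, 0, 0]
    - [0.05, 0.121, 0, 0]
    - [0.063, 0.153, 0.02, 0]

```text
time: 53.7
ee_pos: [0.6052, 0.2184, 0.2092]
tcp_rot: [-179.2, 0.2, 161.3]
wrist_force: [0.6, -1.0, -0.6]
opening: 0.0231
grasp_force: 61.8
```

>>> arm_command:
  series:
    - [0, 0, 0, 0]
    - [0, 0, 0, 0]
    - [0, 0, 0, 0]
    - [0, 0, 0, 0]
    - [0, 0, 0, 0]

```text
time: 54.2
ee_pos: [0.6048, 0.2159, 0.207]
tcp_rot: [-179.0, -0.0, 161.3]
wrist_force: [-0.3, 0.6, -1.8]
opening: 0.023
grasp_force: 61.5
```

Run:
```python
from h import *
o,c=cam('wrist');e=o['ee_pos'];print(e,o['tcp_rot'])
for t,z in [('rod_tip',e[2]-.0795),('guide',.102),('slot_a',.089)]:
  print(t,[(d['location'],round(d['confidence'],2),world(o,c,d['location'],z)) for d in bot.mark_of('wrist',t)[:2]])
# non-yellow slot inside the plate
h=cv2.cvtColor(c['color'],cv2.COLOR_BGR2HSV);y=cv2.inRange(h,(20,120,60),(32,255,255))
u,v=proj(o,c,[.6035,.2137,.102]).astype(int);print(u,v)
for r in range(v-14,v+20,2): print(r,''.join('Y' if y[r,k] else ('o' if 5<h[r,k,0]<18 and h[r,k,1]>150 else '.') for k in range(u-30,u+30)))
```

```text
[0.60476382 0.21594931 0.20701419] [-1.79043281e+02 -3.15288830e-02  1.61254291e+02]
rod_tip [([207.2, 89.9], 0.73, array([0.51872233, 0.20452856, 0.12751419])), ([96.2, 316.9], 0.59, array([0.68244397, 0.0221461 , 0.12751419]))]
guide [([255.6, 178.8], 0.97, array([0.60475258, 0.21440987, 0.102     ]))]
slot_a [([293.0, 42.7], 0.66, array([0.50468714, 0.28158295, 0.089     ])), ([254.2, 170.8], 0.66, array([0.60017327, 0.21430888, 0.089     ]))]
254 177
163 ...........YYYYYYYYYYYYYYYYYYYYYYYYYY.YYYYYYYYYYYYYYYYYYYYYY
165 ........YYYYYYYYYYYYYYYYYYYYYYYYYYYooooYYYYYYYYYYYYYYYYYYYYY
167 ......YYYYYYYYYYYYYYYYYYYYYYYYYYoooooooooYYYYYYYYYYYYYYYYYYY
169 ...YYYYYYYYYYYYYYYYYYYYYYYYYYoooooooooooooYYYYYYYYYYYYYYYYYY
171 .YYYYYYYYYYYYYYYYYYYYYYYYYooooooooooooooo...YYYYYYYYYYYYYYYY
173 YYYYYYYYYYYYYYYYYYYYYYYYoooooooooooooo.......YYYYYYYYYYYYYYY
175 YYYYYYYYYYYYYYYYYYYYY....ooooooooooo...........YYYYYYYYYYYYY
177 YYYYYYYYYYYYYYYYYY........ooooooo..............YYYYYYYYYYYYY
179 YYYYYYYYYYYYYYYY............oo..............YYYYYYYYYYYYYYYY
181 YYYYYYYYYYYYYYYYY........................YYYYYYYYYYYYYYYYYYY
183 YYYYYYYYYYYYYYYYYYY...................YYYYYYYYYYYYYYYYYYYYYY
185 YYYYYYYYYYYYYYYYYYYY...............YYYYYYYYYYYYYYYYYYYYYYYYY
187 YYYYYYYYYYYYYYYYYYYYYY...............YYYYYYYYYYYYYYYYYYYYYYY
189 YYYYYYYYYYYYYYYYYYYYYYY..............YYYYYYYYYYYYYYYYYYYYYYY
191 YYYYYYYYYYYYYYYYYYYYYYYYY.............YYYYYYYYYYYYYYYYYYYYYY
193 ..YYYYYYYYYYYYYYYYYYYYYYYYY...........YYYYYYYYYYYYYYYYYYYYYY
195 ...YYYYYYYYYYYYYYYYYYYYYYYY...........YYYYYYYYYYYYYYYYYYYYYY
```

>>> arm_command:
  series:
    - [0, 0, 0.01, 0]
    - [0, 0, 0.02, 0]
    - [0, 0, 0.03, 0]
    - [0, 0, 0.035, 0]
    - [0, 0, 0.04, 0]

```text
time: 54.9
ee_pos: [0.6038, 0.2161, 0.1654]
tcp_rot: [-179.0, -0.1, 161.3]
wrist_force: [-0.3, 1.3, -1.4]
opening: 0.0229
grasp_force: 61.5
```

>>> arm_command:
  series:
    - [0, 0, 0.005, 0]
    - [0, 0, 0.01, 0]
    - [0, 0, 0.014, 0]
    - [0, 0, 0.018, 0]
    - [0, 0, 0.022, 0]

```text
time: 55.4
ee_pos: [0.6041, 0.2159, 0.1446]
tcp_rot: [-179.0, -0.0, 161.3]
wrist_force: [-0.3, -0.5, 2.7]
opening: 0.0235
grasp_force: 62.2
```

>>> arm_command:
  series:
    - [0, 0, 0.001, 0]
    - [0, 0, 0.002, 0]
    - [0, 0, 0.003, 0]
    - [0, 0, 0.004, 0]
    - [0, 0, 0.005, 0]

```text
time: 55.9
ee_pos: [0.6041, 0.2158, 0.1394]
tcp_rot: [-179.0, -0.1, 161.3]
wrist_force: [0.4, 0.3, 2.2]
opening: 0.0229
grasp_force: 62.1
```

>>> arm_command:
  series:
    - [0, 0, 0.001, 0]
    - [0, 0, 0.001, 0]
    - [0, 0, 0.002, 0]
    - [0, 0, 0.002, 0]
    - [0, 0, 0.003, 0]

```text
time: 56.4
ee_pos: [0.6043, 0.2158, 0.138]
tcp_rot: [-179.1, 0.0, 161.3]
wrist_force: [-2.5, -0.3, 16.5]
opening: 0.0233
grasp_force: 64.1
```

>>> arm_command:
  series:
    - [0, 0, -0.01, 0]
    - [0, 0, -0.03, 0]
    - [0, 0, -0.05, 0]
    - [0, 0, -0.07, 0]
    - [0, 0, -0.09, 0]

```text
time: 56.9
ee_pos: [0.6043, 0.2169, 0.2267]
tcp_rot: [-179.0, -0.1, 161.3]
wrist_force: [-0.3, 0.4, -1.0]
opening: 0.0232
grasp_force: 61.7
```

>>> arm_command:
  series:
    - [-0.012, -0.03, 0, 0]
    - [-0.025, -0.06, 0, 0]
    - [-0.037, -0.09, 0, 0]
    - [-0.05, -0.121, 0, 0]
    - [-0.063, -0.151, 0, 0]

```text
time: 57.4
ee_pos: [0.6156, 0.0525, 0.2285]
tcp_rot: [-179.0, -0.1, 161.3]
wrist_force: [1.3, -0.2, -1.0]
opening: 0.0233
grasp_force: 61.6
```

>>> arm_command:
  series:
    - [-0.012, -0.03, 0, 0]
    - [-0.025, -0.06, 0, 0]
    - [-0.037, -0.09, 0, 0]
    - [-0.05, -0.121, 0, 0]
    - [-0.063, -0.151, 0, 0]

```text
time: 57.9
ee_pos: [0.6269, -0.1108, 0.2311]
tcp_rot: [-179.0, -0.1, 161.3]
wrist_force: [0.3, 1.2, -0.9]
opening: 0.0228
grasp_force: 61.6
```

>>> arm_command:
  series:
    - [-0.012, -0.03, 0, 0]
    - [-0.025, -0.06, 0, 0]
    - [-0.037, -0.09, 0, 0]
    - [-0.05, -0.121, 0, 0]
    - [-0.063, -0.153, 0, 0]

```text
time: 58.4
ee_pos: [0.6376, -0.2756, 0.2335]
tcp_rot: [-179.0, -0.1, 161.3]
wrist_force: [0.4, -0.2, -0.5]
opening: 0.0228
grasp_force: 61.6
```

>>> arm_command:
  series:
    - [0, 0, 0, 0]
    - [0, 0, 0.03, 0]
    - [0, 0, 0.05, 0]
    - [0, 0, 0.07, 0]
    - [0, 0, 0.09, 0]

```text
time: 58.9
ee_pos: [0.637, -0.2753, 0.1427]
tcp_rot: [-179.0, -0.1, 161.3]
wrist_force: [0.8, -0.3, -1.1]
opening: 0.0228
grasp_force: 61.7
```

>>> arm_command:
  series:
    - [0, 0, 0.015, 0]
    - [0, 0, 0.03, 0]
    - [0, 0, 0.04, 0]
    - [0, 0, 0.047, 0]
    - [0, 0, 0.049, 0]

```text
time: 59.4
ee_pos: [0.6368, -0.2763, 0.0945]
tcp_rot: [-179.0, -0.1, 161.3]
wrist_force: [-1.1, 1.2, 1.0]
opening: 0.023
grasp_force: 61.9
```

>>> arm_command:
  series:
    - [0, 0, 0, 0]
    - [0, 0, 0, 0]
    - [0, 0, 0, 0]
    - [0, 0, -0.01, 0]
    - [0, 0, -0.03, 0]
  hand: 0.05

```text
time: 59.9
ee_pos: [0.6366, -0.2759, 0.1245]
tcp_rot: [-179.0, -0.2, 161.3]
wrist_force: [0.3, -0.2, -0.0]
opening: 0.0499
grasp_force: 0.0
```

>>> arm_command:
  series:
    - [0, 0, -0.03, 0]
    - [0, 0, -0.06, 0]
    - [0, 0, -0.1, 0]
    - [0, 0, -0.14, 0]
    - [0, 0, -0.16, 0]

```text
time: 60.4
ee_pos: [0.6381, -0.2734, 0.2901]
tcp_rot: [-179.0, 0.2, 161.3]
wrist_force: [-0.0, -0.2, 0.2]
opening: 0.0501
grasp_force: 0.0
```

>>> arm_command:
  series:
    - [0.04, 0.02, 0, 0]
    - [0.08, 0.04, 0, 0]
    - [0.11, 0.05, 0, 0]
    - [0.11, 0.05, 0, 0]
    - [0.11, 0.05, 0, 0]

```text
time: 60.9
ee_pos: [0.5497, -0.1906, 0.2859]
tcp_rot: [-179.0, 0.1, 161.4]
wrist_force: [-0.7, -0.8, 0.9]
opening: 0.05
grasp_force: 0.0
```

```bash
python3 look.py w20 rod_grip stand_hole cap_1_mid offcut_1_mid scrap_bin_in
python3 - <<'E'
from h import *
o,c=cam('wrist');m=red(c)|white(c)
for k in cv2.findContours((m*255).astype(np.uint8),cv2.RETR_EXTERNAL,cv2.CHAIN_APPROX_NONE)[0]:
  if cv2.contourArea(k)>60: p=k[:,0].mean(0);print('blob',p,cv2.contourArea(k),world(o,c,p,.02)[:2])
h=cv2.cvtColor(c['color'],cv2.COLOR_BGR2HSV);r=red(c);v=h[...,2][r]
k=r&(h[...,2]>np.percentile(v,95)*.85);print(rect(o,c,k,proj(o,c,[.638,-.278,.155]),.155))
o,t=cam('top')
for n,z in [('offcut_1_mid',.012),('cap_1_mid',.012),('rod_grip',.1275)]:
  for d in bot.mark_of('top',n): print(n,round(d['confidence'],2),world(o,t,d['location'],z)[:2])
E
```

```text
tcp [ 0.5497 -0.1906  0.2859] [-179.0049    0.0633  161.364 ] 0.05001795930615476 60.9
rod_grip 0.81 [212. 258.] [ 0.6414 -0.2787]
rod_grip 0.61 [141. 113.] [ 0.4592 -0.2879]
stand_hole 0.61 [219. 244.] [ 0.6403 -0.2744]
cap_1_mid 0.56 [143. 113.] [ 0.4546 -0.3296]
scrap_bin_in 0.59 [146. 111.] [ 0.453  -0.3272]
blob [ 25.19047619 301.13492063] 667.0 [ 0.67163837 -0.64570359]
blob [215.54310345 255.81896552] 745.0 [ 0.69113348 -0.31022949]
blob [438.96923077 220.85      ] 1202.0 [0.74020985 0.02947926]
blob [151.57731959 102.97938144] 1227.0 [ 0.4464961  -0.30949492]
blob [488.69152542  51.3220339 ] 5100.5 [0.52617558 0.12404405]
(array([ 0.63930719, -0.27399435]), (22.07928466796875, 14.536890029907227), -20.730125427246094)
offcut_1_mid 0.56 [0.7675971  0.03355246]
offcut_1_mid 0.46 [ 0.42072503 -0.308501  ]
cap_1_mid 0.59 [0.60858289 0.22449345]
cap_1_mid 0.5 [ 0.45300774 -0.33067911]
rod_grip 0.57 [ 0.64193255 -0.27122417]
rod_grip 0.53 [ 0.6326068  -0.26795395]
```

Run:
```python
from h import *
o,c=cam('wrist')
for n,m in [('w',white(c)),('r',red(c))]:
  for k in cv2.findContours((m*255).astype(np.uint8),cv2.RETR_EXTERNAL,cv2.CHAIN_APPROX_NONE)[0]:
    p=k[:,0].mean(0)
    if cv2.contourArea(k)>60 and p[0]<200 and p[1]<200: print(n,p,cv2.contourArea(k),world(o,c,p,.02)[:2])
print(bot.get_obs()['time'],bot.job_done())
```

```text
w [164.87012987 111.72727273] 383.5 [ 0.46243961 -0.29671172]
w [143.9516129  87.       ] 418.0 [ 0.42404479 -0.31033596]
r [144.07462687 113.6119403 ] 399.5 [ 0.45562419 -0.324825  ]
the job is handed in; nothing more can be done
61.5 None
```

I pressed both clips down to their stops through the guide, hung the rod back in its stand, and put the one cap and two offcuts into the bin. The job was handed in at 61.5 s, and the hand-in call returned no verdict.

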